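# Shut down the infant resuscitation practice station

### The arm

A 6-joint arm with a two-finger parallel gripper is mounted at the origin on the work surface. World frame = base frame: x ahead of the robot, y to its left, z up, the work surface at z = 0. Lengths are in mm, angles in rad, forces in N, time in s.
With the tool pointing down it reaches from about 350 to 975 mm from the base axis. Payload 7.1 kg.
Tool frame: the origin (TCP) lies between the finger pads; the fingertips stand 14 mm ahead of it and the grasp point (between the pads) lies 5 mm behind it; x points along the fingers, z is the direction in which the jaws open and shut, and the axes are right-handed (so a half turn about x gives the same grasp; the last joint's range is limited). The gripper opens to 88 mm and grips with 3 to 60 N. Pads are 20 mm wide; open, the fingers measure 115 mm over their backs; the gripper's body (75 mm by 178 mm) begins 61 mm behind the grasp point.
Start: joints at [-1.364, 0.423, 1.63, -0, 1.089, -0.019], TCP at [139.948, -609.114, 236.675] pointing down, gripper open.
Joint ranges: [-3, 3], [-0.9, 2.11], [0.09, 2.58], [-1.31, 4.45], [0.11, 2.69], [-2.54, 2.54]. Speed limits (rad/s): [2.39, 2.39, 3.01, 3.14, 3.14, 3.14].

### API

Orientations are given as a rotation vector (axis times angle).
In Python, from workcell import env gives the robot as it stands. The module is installed in compiled form; this text tells all that it offers.
- The arm moves only by the tool play_rows, never from a script. Its arguments are lists of equal length, an entry for each row: "travel": the shift along the tool's x, y, z in m, a list of three; "turn": the turn, a rotation vector about the tool's x, y, z in degrees, a list of three. A call has 1 to 12 rows; each row is the pose to reach, as a shift and turn from the pose measured when the call began, along the tool's axes at that moment; what a row does not reach only later rows make up. A row lasts 1/8 s, in which the tool goes at most 62.5 mm and 10.7 degrees, less where a joint would pass 70% of its speed; a pose out of reach is approached as far as the arm can. A call with a gripper value outside its range is refused whole. "claw" is the closure, from -1 (fully open) to 1 (shut), set as the call begins (left out, the last holds). The fingers move at their own pace and stop on an object; the grip force is fixed at half the most. Time passes only in rows, so rows that repeat a pose let the fingers close. It gives the time, the measured TCP pose, the force and the opening at its end, in the units of the state.
- env.read_state(): the state, without advancing time (a new reading comes with each control period).
- env.get_image(name): name is "side" or "top"; returns a dict with "image" (420x560x3 uint8, red, green, blue), "vfov" (degrees; the focal length in pixels is half the picture's height over the tangent of half this angle, whatever the lens; pixels are square), "cx", "cy" (the principal point, pixels), "camera_from_world" (4x4, takes a point from world to camera coordinates). Camera axes: x right, y up, looking along -z (the intrinsics and any distortion apply to the point x, -y, -z); pixel columns grow to the right and rows downward; lengths in mm; the calibration is good to about 2 mm. A picture is of the moment at which its call begins. There is no depth.
- env.job_done(): hands the job in, once; it reports no verdict.
Trained networks look in the newest picture that a camera, given by its name, has taken for a name from the list of things; names that differ only in an ending like _2 or _b are one class to them, and where a whole thing is asked for, a point or a joint stands for the part that bears it (a point fixed in the world has none). Each returns a list of dicts, best first, with "score" (0 to 1); they miss things now and then, are a little off and sometimes report something else, mostly with a low value. They report only what shows in the picture. A call takes as long as a camera call. They do not tell look-alikes from the thing itself.
- env.cut_out(camera, target): "mask" (420x560 bool, what is visible of it) and "rect" ([centre column, centre row, width, height] in pixels, round what is visible of it).
- env.spot_point(camera, target): "xy" ([column, row] in pixels: a listed point, or the origin of a listed thing).
The state is a dict: "time": time; "joints": joint angles; "qd": joint speeds; "joint_torque": joint torques, N m; "position": TCP position; "eef_rot": TCP orientation; "ft_force": force on the tool from outside, world axes, zero at the start; "ft_torque": the same for the moment, N m; "width": finger opening in mm.
Only numpy, scipy, OpenCV 4.12 (cv2) and the standard library are available. Lean on these libraries where they do the work, as an engineer would, in place of code of your own. Each camera call takes 0.05 s, during which the arm holds its last target.

### The job

Shut down the oxygen practice station after class: first turn the flow knob until its pointer stands at the yellow mark on the bezel, then slide the lock hood fully over it. Press all three outlet caps fully down, and slide each arm board out over the rack's front edge to pick it up and lay it flat inside the white tray. Leave the mark, glove carton, bottle and manikin head as they are.

Things in the scene. Friction and masses are not known exactly. Their poses are not given: they have to be found in the camera images.
- console: oxygen console fixed on the table: white block 180 (x) x 240 (y) x 50 mm high, flat top; origin at the centre of its underside. In its own frame the knob's axis stands at x -35, y -72 mm; the lock hood runs along y on the knob's row; the three capped outlets stand in a row behind, at x +57 and y -80, 0, +80 mm.
- knob (a joint): flow knob, turned clockwise seen from above as its value grows, 0 to 3.2 rad; stays where it is left (friction 0.06 N m). At 0 the pointer looks along the console's +x. The knob sits on the mark at equal joint values (knob = mark).
- knob_grip (a point): the point to grip on the knob's axis, 34 mm above the console's top. The knob is a black round skirt 58 mm in diameter whose top is 11 mm above the console, with an upright bar on it 50 mm long, 16 mm thick, reaching from 11 to 42 mm above the console; the bar lies along the pointer.
- knob_tip (a point): pointer end of the knob: 30 mm from the axis, at the skirt's top, in line with the bar, at the end of the bar carrying the white lines (on the skirt and on the bar)
- mark (a joint): angle of the set mark on its stiff dark bezel ring (80 mm across, 3 mm high) around the knob, same zero and sense as the knob. It differs from start to start and must not be turned.
- mark_tip (a point): the set mark: 30 mm from the knob's axis in the direction of the small yellow raised tab on the bezel, at the height of the knob's skirt top. The knob is set when knob_tip is at mark_tip.
- lock (a joint): travel of the lock hood in m, 0 = fully open to 0.120 = fully over the knob (end stop); it moves along the console's -y, towards the knob, with about 2 N of friction, and stays where it is left. It starts between 0 and 0.02.
- lock_grip (a point): grip point on the fin of the lock hood. The hood is an aluminium cover open at both ends, 90 mm (console x) x 76 mm (console y), from 4 to 49 mm above the console's top; on it a grey upright fin 14 mm thick (console x), 50 mm long (console y), from 49 to 79 mm; this point is 70 mm above the console's top, in the middle of the fin.
- rack: fixed aluminium block 200 (x) x 230 (y) x 60 mm high; origin at the centre of its underside; its front edge is the -x end, facing the robot. Four lanes run along x, centres at y -84, -28, +28, +84 mm, 50 mm wide, floor at 60 mm, between ribs 6 mm wide and 6 mm high, open at both ends. A board in a lane leaves no finger room; pushed out over the front edge, one at a time, it can be gripped.
- rack_front (a point): middle of the rack's front edge, at the lane floor's height
- tray: loose white open tray 210 (x) x 140 (y) x 30 mm, walls and floor 5 mm, 0.5 kg; origin at the centre of its underside. All the boards fit flat in it, on top of one another.
- cap0 (a joint): how far the outlet cap has been pressed down, in m: 0 = fully raised, 0.018 = fully home; about 5 N of friction, stays where it is left. Starts between 0 and 0.009.
- cap0_top (a point): centre of the top of the grey round cap (36 mm in diameter, 26 mm high) at console y -80 mm; 46 mm above the console's top when raised, 28 mm when home.
- cap1 (a joint): how far the outlet cap has been pressed down, in m: 0 = fully raised, 0.018 = fully home; about 5 N of friction, stays where it is left. Starts between 0 and 0.009.
- cap1_top (a point): centre of the top of the grey round cap (36 mm in diameter, 26 mm high) at console y 0 mm; 46 mm above the console's top when raised, 28 mm when home.
- cap2 (a joint): how far the outlet cap has been pressed down, in m: 0 = fully raised, 0.018 = fully home; about 5 N of friction, stays where it is left. Starts between 0 and 0.009.
- cap2_top (a point): centre of the top of the grey round cap (36 mm in diameter, 26 mm high) at console y 80 mm; 46 mm above the console's top when raised, 28 mm when home.
- board0: infant arm board: plain flat pale wooden slab, 110 x 46 x 5 mm (its x, y, z), 60 g; origin at the centre of its underside, long axis = its x. It starts flat in one of the rack's lanes, long axis along the lane, its front end 8 to 45 mm behind the rack's front edge. Absent in some runs.
- board1: infant arm board: plain flat pale wooden slab, 120 x 46 x 5 mm (its x, y, z), 60 g; origin at the centre of its underside, long axis = its x. It starts flat in one of the rack's lanes, long axis along the lane, its front end 8 to 45 mm behind the rack's front edge. Absent in some runs.
- board2: infant arm board: plain flat pale wooden slab, 130 x 46 x 5 mm (its x, y, z), 60 g; origin at the centre of its underside, long axis = its x. It starts flat in one of the rack's lanes, long axis along the lane, its front end 8 to 45 mm behind the rack's front edge. Absent in some runs.
- board3: infant arm board: plain flat pale wooden slab, 140 x 46 x 5 mm (its x, y, z), 60 g; origin at the centre of its underside, long axis = its x. It starts flat in one of the rack's lanes, long axis along the lane, its front end 8 to 45 mm behind the rack's front edge. Absent in some runs.
- glove_box: bystander: blue glove carton 110 x 230 x 75 mm, loose
- sanitiser: bystander: bottle, 64 mm in diameter, 120 mm high, loose
- manikin_head: bystander: skin-coloured infant manikin head about 143 mm high, loose
There are look-alikes about, which are no part of the job. What is shaped like the board2 but blue or purple is not meant. What is shaped like the board1 but orange or pink is not meant.

How it is judged:
By the outcome, as a careful person would: the job done as asked, in the order asked, and still so for the second after the job is handed in, with the robot touching nothing.
Of board0, board1, board2, board3 only 2 to 4 are there at a start; the rules pass over those that are not, and their reading is None.
At some moment in a run one of tray may be knocked a few centimetres aside while the robot is not near it.
Once in a run the grip may slacken for a moment while it holds something.
It also fails if it takes over 210 s, if anything falls off the work surface, if the arm or the gripper's body presses on something with over 40 N, if the wrist force passes 120 N, or if a joint passes its speed limit or range.

## Working session

There is one attempt and no reset: what is moved stays moved. The work goes in short steps, Python scripts to look and compute and a tool call to move; the robot and the scene stay as the last step left them, time stands still between calls to the robot, and variables do not carry over. Pictures are saved under pics/ and viewed, and the job is handed in when it is done.

Besides the shell and the picture viewer there is one more tool, called after ">>>" by a JSON object that holds its "op" and its "data", one argument or row to a line. play_rows: Moves the arm, as the interface text tells. Its arguments: {"type":"object","properties":{"travel":{"type":"array"},"turn":{"type":"array"},"claw":{"type":"number"}},"required":["travel","turn"]}

```bash
mkdir -p pics; ls
cat > h.py <<'E'
import numpy as np,cv2
from workcell import env
from scipy.spatial.transform import Rotation as R
def snap(cam,name=None,crop=None,scale=1):
    d=env.get_image(cam)
    if name:
        im=d['image'][:,:,::-1].copy()
        if crop: x0,y0,x1,y1=crop; im=im[y0:y1,x0:x1]
        if scale!=1: im=cv2.resize(im,None,fx=scale,fy=scale,interpolation=cv2.INTER_CUBIC)
        cv2.imwrite('pics/'+name+'.png',im)
    return d
E
python3 - <<'E'
from h import *
s=env.read_state()
for k,v in s.items(): print(k,np.round(v,3))
for c in('side','top'):
    d=snap(c,c+'0'); print(c,{k:v for k,v in d.items() if k!='image'})
E
```

```text
pics
time 0.0
joints [-1.364  0.424  1.631  0.     1.089 -0.019]
qd [ 0.001 -0.     0.    -0.001 -0.001  0.   ]
joint_torque [ 0.0000e+00 -5.4462e+01 -2.7366e+01  6.4000e-02  2.3000e-02 -0.0000e+00]
position [ 139.799 -608.616  235.9  ]
eef_rot [ 1.042  1.309 -1.041]
ft_force [-0.177  0.969 -0.224]
ft_torque [ 0.063  0.022 -0.025]
width 87.533
side {'vfov': 49.79856509174488, 'cx': 277.6511385755909, 'cy': 203.782256838179, 'camera_from_world': array([[-9.92435559e-01, -1.21250062e-01, -1.92375455e-02,
         5.12682381e+02],
       [ 7.31603547e-02, -7.09951668e-01,  7.00439998e-01,
        -1.64800860e+02],
       [-9.85861208e-02,  6.93734136e-01,  7.13451979e-01,
        -1.36379080e+03],
       [ 0.00000000e+00,  0.00000000e+00,  0.00000000e+00,
         1.00000000e+00]])}
top {'vfov': 47.92533367914812, 'cx': 277.5252202974006, 'cy': 204.60774024173423, 'camera_from_world': array([[-1.19397956e-02, -9.99785425e-01, -1.69276376e-02,
        -6.20379411e+01],
       [ 9.85946902e-01, -1.45922410e-02,  1.66420470e-01,
        -5.43264095e+02],
       [-1.66631772e-01, -1.47027254e-02,  9.85909571e-01,
        -1.60106378e+03],
       [ 0.00000000e+00,  0.00000000e+00,  0.00000000e+00,
         1.00000000e+00]])}
```

View pics/side0.png

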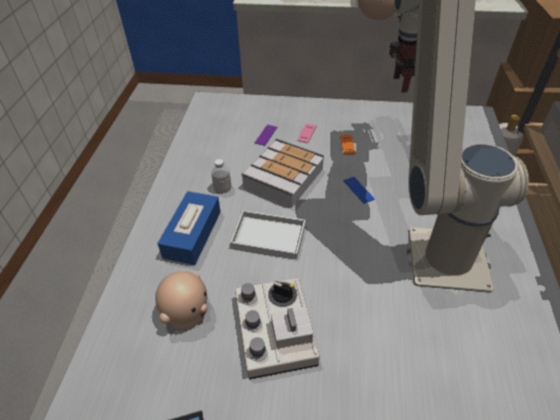

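View pics/top0.png

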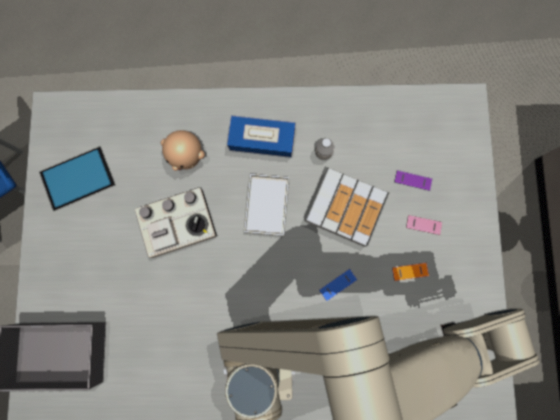

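```bash
cat >> h.py <<'E'
def proj(d,P):
    P=np.atleast_2d(P); T=d['camera_from_world']; c=P@T[:3,:3].T+T[:3,3]
    f=210/np.tan(np.radians(d['vfov']/2))
    return np.c_[d['cx']+f*c[:,0]/-c[:,2], d['cy']+f*c[:,1]/c[:,2]]
def back(d,uv,z):
    uv=np.atleast_2d(uv).astype(float); T=d['camera_from_world']; Rm=T[:3,:3]; o=-Rm.T@T[:3,3]
    f=210/np.tan(np.radians(d['vfov']/2))
    r=np.c_[(uv[:,0]-d['cx'])/f,-(uv[:,1]-d['cy'])/f,-np.ones(len(uv))]@Rm
    return o+r*((z-o[2])/r[:,2])[:,None]
E
python3 - <<'E'
from h import *
D={c:snap(c) for c in('side','top')}
z={'knob_grip':84,'knob_tip':61,'mark_tip':61,'lock_grip':120,'cap0_top':94,'cap1_top':94,'cap2_top':94,'console':0,'rack':0,'tray':0,'rack_front':60,'glove_box':0,'sanitiser':0,'manikin_head':0,'board0':60,'board1':60,'board2':60,'board3':60}
for n in z:
  for c in D:
    try: r=env.spot_point(c,n)
    except Exception as e: print(n,c,e); continue
    for q in r[:6]:
        print(n,c,round(q['score'],2),np.round(q['xy'],1),np.round(back(D[c],q['xy'],z[n])[0],0))
for c,cr,sc in(('top',(120,170,230,270),5),('side',(215,265,335,385),5)):
    x0,y0,x1,y1=cr
    cv2.imwrite(f'pics/con_{c}.png',cv2.resize(D[c]['image'][y0:y1,x0:x1,::-1],None,fx=sc,fy=sc,interpolation=cv2.INTER_CUBIC))
for c,cr,sc in(('top',(290,150,450,300),4),('side',(220,115,390,260),4)):
    x0,y0,x1,y1=cr
    cv2.imwrite(f'pics/rack_{c}.png',cv2.resize(D[c]['image'][y0:y1,x0:x1,::-1],None,fx=sc,fy=sc,interpolation=cv2.INTER_CUBIC))
print(env.read_state()['time'])
s=env.read_state();print(proj(D['top'],s['position']),proj(D['side'],s['position']))
E
```

```text
knob_grip side 0.82 [283.1 287.7] [474. 214.  84.]
knob_grip top 0.65 [193.6 223.9] [474. 215.  84.]
knob_grip top 0.31 [338.8 203.9] [ 535. -278.   84.]
knob_tip side 0.94 [272.  290.3] [505. 210.  61.]
knob_tip side 0.33 [301.1 154.2] [ 476. -374.   61.]
knob_tip top 0.51 [201.7 216. ] [504. 192.  61.]
mark_tip side 0.76 [290.1 284.8] [458. 187.  61.]
mark_tip side 0.17 [293.  165.4] [ 499. -310.   61.]
mark_tip top 0.75 [199.3 224. ] [476. 200.  61.]
lock_grip side 0.84 [290.5 317.4] [444. 321. 120.]
lock_grip side 0.34 [259.1 342.5] [510. 394. 120.]
lock_grip top 0.97 [159.2 232.9] [441. 322. 120.]
cap0_top side 0.56 [248. 290.] [564. 238.  94.]
cap0_top side 0.53 [279.7 168.6] [ 538. -251.   94.]
cap0_top side 0.32 [254.3 314.2] [536. 307.  94.]
cap0_top top 0.51 [186.7 198.7] [559. 238.  94.]
cap1_top side 0.62 [252.2 313.2] [542. 304.  94.]
cap1_top top 0.66 [163.7 201.1] [552. 316.  94.]
cap2_top side 0.69 [256.  342.4] [520. 382.  94.]
cap2_top top 0.52 [164.4 202.6] [547. 314.  94.]
cap2_top top 0.5 [143.2 211.8] [516. 385.  94.]
console side 0.97 [272.3 325.7] [497. 281.  
[... 2869 characters left out ...]
[341.  285.4] [ 262. -279.   60.]
board3 side 0.84 [358.  192.2] [ 274. -198.   60.]
board3 side 0.78 [278.5 168. ] [ 548. -292.   60.]
board3 side 0.69 [348.2 144.3] [ 309. -449.   60.]
board3 side 0.63 [305.2 133.2] [ 471. -501.   60.]
board3 side 0.63 [249.1 287.3] [569. 206.  60.]
board3 side 0.59 [296.1 154. ] [ 494. -375.   60.]
board3 top 0.95 [353.4 214.2] [ 503. -329.   60.]
board3 top 0.85 [337.7 204.5] [ 537. -277.   60.]
board3 top 0.85 [423.5 221.6] [ 474. -567.   60.]
board3 top 0.83 [411.5 178.8] [ 624. -535.   60.]
board3 top 0.72 [367.9 217.9] [ 489. -378.   60.]
board3 top 0.61 [341.  285.4] [ 262. -279.   60.]
2.0
[[462.57142266 326.65454247]] [[400.53611417  80.73439045]]
```

View crops.

View pics/con_top.png

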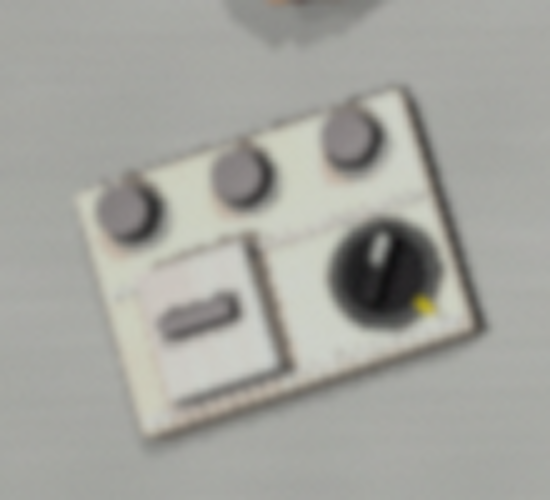

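View pics/con_side.png

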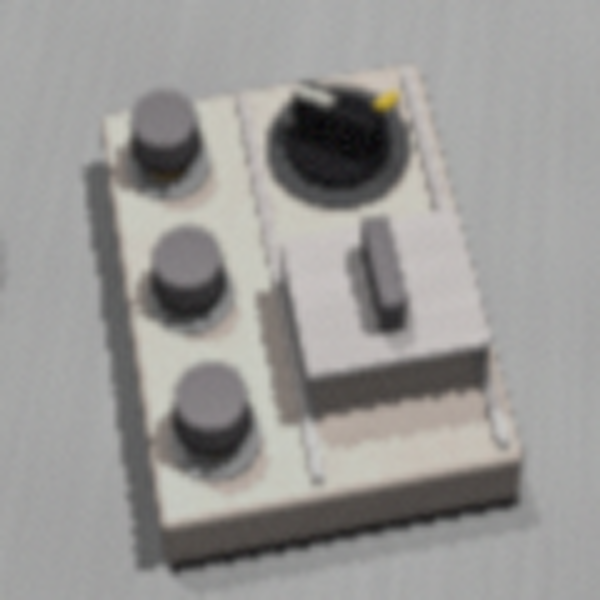

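View pics/rack_top.png

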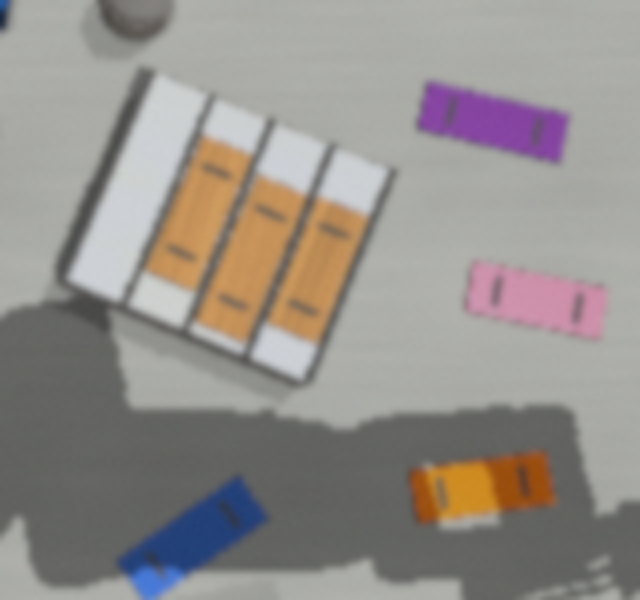

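View pics/rack_side.png

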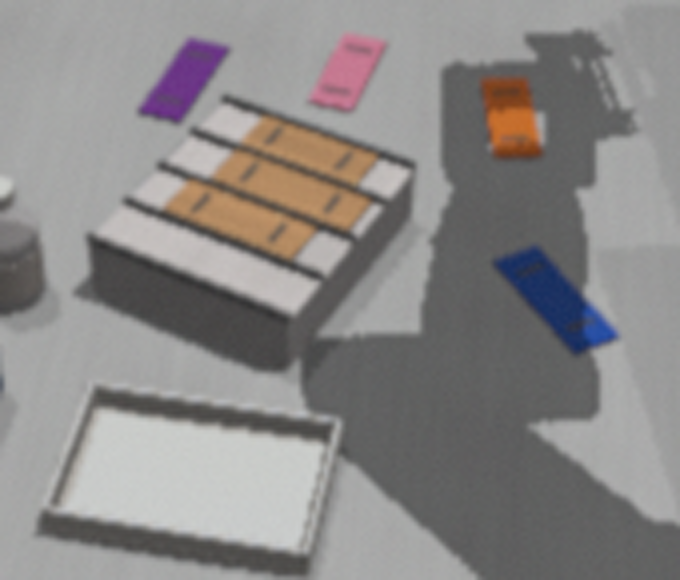

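```bash
cat > fit.py <<'E'
from h import *
from scipy.optimize import least_squares
D={c:snap(c) for c in('side','top')}
def tw(p,L): 
    c,s=np.cos(p[2]),np.sin(p[2]); L=np.atleast_2d(L).astype(float)
    return np.c_[p[0]+c*L[:,0]-s*L[:,1],p[1]+s*L[:,0]+c*L[:,1],L[:,2]]
# console
C=np.array([[90,-120,50],[90,120,50],[-90,120,50],[-90,-120,50]])
ct=np.array([[408,88],[78,195],[148,437],[478,325]])/5+[120,170]
cs=np.array([[105,115],[160,525],[520,455],[410,68]])/5+[215,265]
def solve(L,t,s,p0):
    def f(p): return np.r_[(proj(D['top'],tw(p,L))-t).ravel(),(proj(D['side'],tw(p,L))-s).ravel()]
    r=least_squares(f,p0); print(np.round(r.x,3),'res',np.round(r.fun.reshape(2,-1,2),1).tolist()); return r.x
pc=solve(C,ct,cs,[490,285,.28])
def f1(p,cam,L,t): return (proj(D[cam],tw(p,L))-t).ravel()
for cam,t in(('top',ct),('side',cs)): print(cam,least_squares(f1,pc,args=(cam,C,t)).x)
# rack top of ribs z=66
K=np.array([[-100,115,66],[-100,-115,66],[100,-115,66],[100,115,66]])
kt=np.array([[64,282],[306,382],[394,170],[148,70]])/4+[290,150]
ks=np.array([[293,315],[414,163],[225,97],[90,235]])/4+[220,115]
pk=solve(K,kt,ks,[533,-319,-.4])
for cam,t in(('top',kt),('side',ks)): print(cam,least_squares(f1,pk,args=(cam,K,t)).x)
E
python3 - <<'E'
from fit import *
# straightness of table far edge in top
im=cv2.cvtColor(D['top']['image'],cv2.COLOR_RGB2GRAY).astype(float)
pts=[]
for u in range(50,480,30):
    col=im[75:105,u]; g=np.abs(np.diff(cv2.GaussianBlur(col[:,None],(1,5),0).ravel())); pts.append((u,75+g.argmax(),int(g.max())))
print(pts)
for c in D:
  im=D[c]['image'][:,:,::-1].copy()
  im=cv2.resize(im,None,fx=4,fy=4,interpolation=cv2.INTER_CUBIC)
  def pl(P,col):
    q=((proj(D[c],P)+.5)*4).astype(int); cv2.polylines(im,[q.reshape(-1,1,2)],True,col,1)
  pl(tw(pc,C),(0,0,255)); pl(tw(pc,C*[1,1,0]),(0,0,255)); pl(tw(pk,K),(0,255,0)); pl(tw(pk,K*[1,1,0]),(0,255,0))
  for y in(-56,0,56): pl(tw(pk,[[-100,y,66],[100,y,66]]),(255,0,0))
  a=np.linspace(0,6.28,40)[:-1]
  pl(tw(pc,np.c_[-35+40*np.cos(a),-72+40*np.sin(a),53+0*a]),(255,0,255))
  pl(tw(pc,np.c_[-35+29*np.cos(a),-72+29*np.sin(a),61+0*a]),(0,255,255))
  for y in(-80,0,80): pl(tw(pc,np.c_[57+18*np.cos(a),y+18*np.sin(a),91+0*a]),(255,0,255))
  x0,y0,x1,y1=(120,160,320,300) if c=='top' else (210,225,370,375)
  x0,y0,x1,y1={'top':(125,160,415,260),'side':(215,115,345,385)}[c]
  o=im[y0*4:y1*4,x0*4:x1*4]
  if c=='top':
    cv2.imwrite('pics/ov_top_c.png',o[:,:400]); cv2.imwrite('pics/ov_top_r.png',o[:,700:])
  else:
    cv2.imwrite('pics/ov_side_c.png',o[590:]); cv2.imwrite('pics/ov_side_r.png',o[:500])
E
```

```text
[4.87473e+02 2.89159e+02 3.08000e-01] res [[[-1.7, -1.0], [-1.5, -1.0], [-1.5, -0.2], [-0.7, 0.2]], [[-1.0, -1.3], [-0.0, -0.5], [1.1, -0.4], [1.7, -2.6]]]
top [4.85699636e+02 2.84407521e+02 3.08850568e-01]
side [4.88248997e+02 2.92220596e+02 3.08130708e-01]
[ 5.30087e+02 -3.06914e+02 -4.12000e-01] res [[[-1.4, -0.6], [1.1, 0.5], [0.1, -0.1], [-0.5, -0.1]], [[-0.2, 0.4], [1.0, -0.9], [0.0, -1.1], [-0.5, 0.3]]]
top [ 5.29873062e+02 -3.07418008e+02 -4.12793315e-01]
side [ 5.30246299e+02 -3.05749907e+02 -4.09929455e-01]
[(50, np.int64(91), 11), (80, np.int64(90), 10), (110, np.int64(89), 8), (140, np.int64(89), 12), (170, np.int64(88), 9), (200, np.int64(88), 11), (230, np.int64(87), 9), (260, np.int64(87), 10), (290, np.int64(86), 12), (320, np.int64(86), 10), (350, np.int64(85), 10), (380, np.int64(84), 10), (410, np.int64(84), 11), (440, np.int64(83), 10), (470, np.int64(83), 12)]
```

View pics/ov_top_c.png

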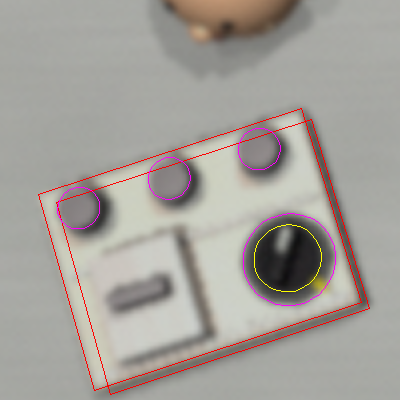

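View pics/ov_side_c.png

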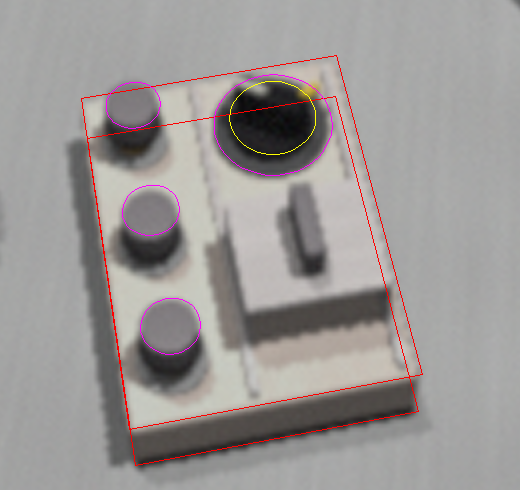

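View pics/ov_top_r.png

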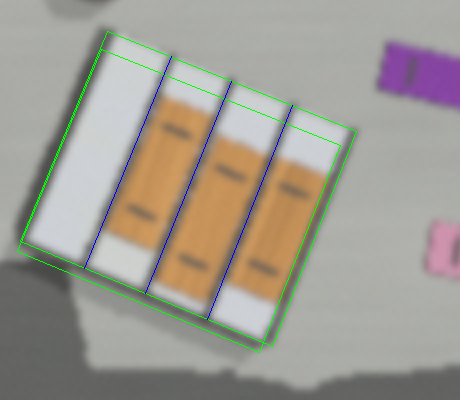

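View pics/ov_side_r.png

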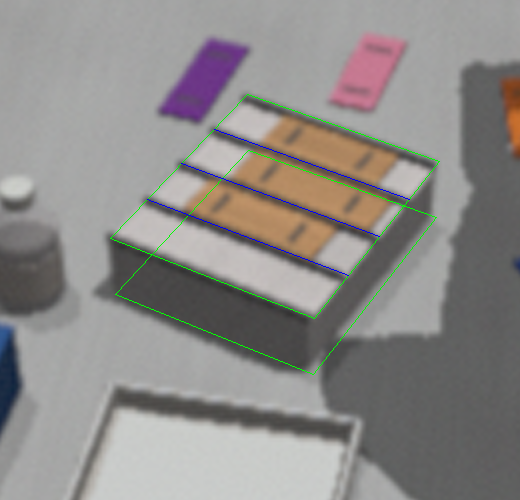

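```bash
cat > knob.py <<'E'
from h import *
from scipy.optimize import minimize,least_squares
D={c:snap(c) for c in('side','top')}
a=np.linspace(0,2*np.pi,120,endpoint=False)
def grad(d,c,r,z):
    g=cv2.GaussianBlur(cv2.cvtColor(d['image'],cv2.COLOR_RGB2GRAY),(0,0),.7).astype(np.float32)
    def s(rr):
        p=proj(d,np.c_[c[0]+rr*np.cos(a),c[1]+rr*np.sin(a),z+0*a]).astype(np.float32)
        return cv2.remap(g,p[:,0][:,None],p[:,1][:,None],cv2.INTER_LINEAR).ravel()
    return np.mean(np.clip(s(r+3)-s(r-3),-20,60))
cen={}
for n in D:
    best=max(((grad(D[n],(x,y),40,53),x,y) for x in range(455,495) for y in range(190,235)))
    cen[n]=np.array(best[1:]); print(n,'ring',best)
    im=D[n]['image'].astype(int); hsv=cv2.cvtColor(D[n]['image'],cv2.COLOR_RGB2HSV)
    pc=proj(D[n],[*cen[n],55])[0]
    m=np.zeros(hsv.shape[:2]); y0,x0=int(pc[1]),int(pc[0])
    w=np.clip(im[:,:,:2].min(2)-im[:,:,2]-40,0,None).astype(float)
    M=np.zeros_like(w); M[y0-16:y0+17,x0-16:x0+17]=1; w*=M
    vv,uu=np.nonzero(w); c=np.array([(uu*w[vv,uu]).sum(),(vv*w[vv,uu]).sum()])/w.sum()
    print(n,'yellow',c,len(uu),'centre px',pc)
    for z in(53,56,61):
        q=back(D[n],c,z)[0][:2]-cen[n]; print(z,np.round(q,1),round(np.hypot(*q),1),round(-np.arctan2(q[1],q[0]),3))
E
python3 knob.py
```

```text
side ring (np.float32(55.422443), 478, 214)
side yellow [291.81278539 284.73287671] 14 centre px [281.82784408 293.74588555]
53 [-23.8 -33.2] 40.8 2.193
56 [-24.  -31.1] 39.3 2.227
61 [-24.3 -27.7] 36.9 2.291
top ring (np.float32(55.44417), 476, 211)
top yellow [204.41123596 230.6741573 ] 13 centre px [196.43724297 224.29318081]
53 [-22.3 -27.5] 35.4 2.251
56 [-22.6 -28. ] 36.0 2.249
61 [-23.2 -28.9] 37.1 2.247
```

Run:
```python
from h import *
for n,c in(('top',(197,224)),('side',(282,291))):
    d=snap(n); x,y=c
    im=d['image'][y-18:y+19,x-18:x+19,::-1]
    cv2.imwrite(f'pics/k_{n}.png',cv2.resize(im,None,fx=14,fy=14,interpolation=cv2.INTER_CUBIC))
    g=im.min(2).astype(int)
    print(n); print(g[8:30,6:32])
```

```text
top
[[187 182 180 175 169 164 157 141 122 108  97  90  87  93 101 116 137 157
  172 184 190 189 169 122  82  99]
 [180 180 180 175 164 145 126 109  92  82  77  72  65  62  68  79  97 117
  138 159 177 186 175 139  94  90]
 [183 185 183 171 148 118  95  82  73  68  82  91  74  54  49  59  75  87
  103 124 153 175 178 152 103  80]
 [190 189 178 152 120  91  75  64  56  72 109 128  99  54  37  44  58  72
   85  97 122 155 173 162 117  78]
 [193 184 160 125  92  71  58  48  50  85 132 144 107  52  25  29  42  59
   72  83  98 131 163 166 134  90]
 [190 171 137 100  75  56  45  38  50  96 138 137  93  42  20  24  32  47
   59  72  86 107 143 165 148 103]
 [182 152 113  82  61  47  37  37  59 109 142 121  72  31  18  28  34  38
   46  61  79  93 128 163 158 114]
 [174 134  98  74  55  42  35  37  62 109 133 105  57  22  21  31  35  37
   40  55  73  87 119 156 163 129]
 [163 123  87  65  49  37  33  35  54  89 106  81  40  19  24  33  36  38
   40  52  74  85 103 140 163 145]
 [155 112  81  60  44  37  31  32  39  60  69  53  25  16  26  34  37  38
   38  51  70  80  92 127 162 155]
 [147 
[... 3006 characters left out ...]
18  21  23
   15  20  20  27  40  62  77  80]
 [ 81  74  66  42  31  32  36  34  34  33  31  35  31  28  33  29  26  31
   26  27  23  31  48  66  74  82]
 [ 82  79  74  56  35  28  31  33  33  35  36  31  36  31  36  35  34  30
   28  28  28  42  60  68  72  91]
 [ 85  80  80  69  48  30  30  26  34  30  34  34  37  36  32  28  33  28
   27  28  43  59  65  69  76 108]
 [ 93  79  81  78  68  50  34  32  25  31  29  32  30  32  31  26  26  26
   33  46  60  69  71  73  92 129]
 [123  93  82  80  79  69  53  39  34  30  27  21  25  28  25  26  34  44
   59  65  73  75  76  83 117 157]
 [160 128  94  80  80  76  71  68  64  53  40  37  40  43  46  45  55  66
   75  78  79  76  88 116 150 176]]
```

View pics/k_top.png

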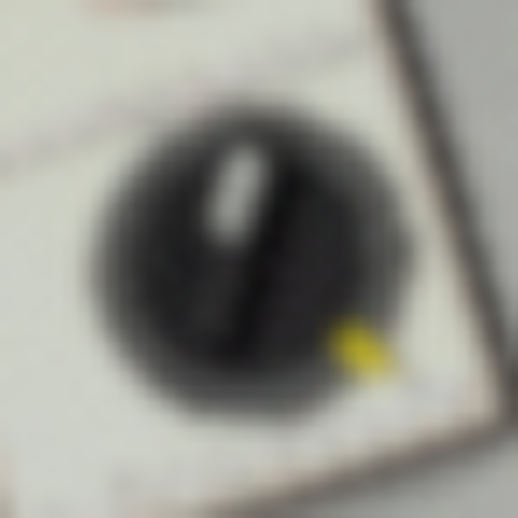

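View pics/k_side.png

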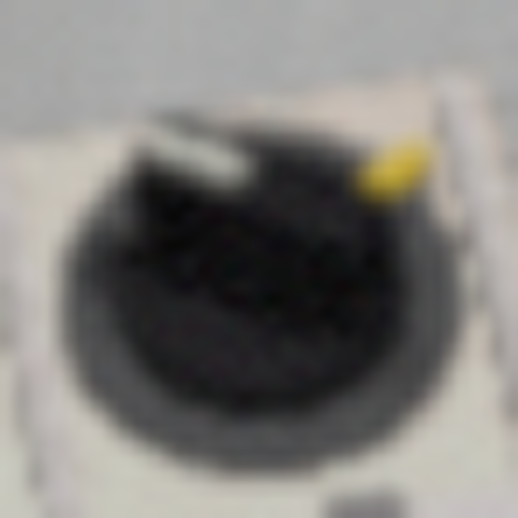

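```bash
cat >> h.py <<'E'
def tool():
    s=env.read_state(); M=R.from_rotvec(s['eef_rot']).as_matrix(); return s,M
def plan(pos=None,jaw=None):
    """pos: world TCP target; jaw: world angle of tool z wanted (tool straight down). prints travel/turn from now"""
    s,M=tool(); p=np.array(s['position'])
    cur=np.arctan2(M[1,2],M[0,2])
    Rt=None
    if jaw is None: jaw=cur
    # choose half turn nearest
    k=np.round((cur-jaw)/np.pi); opts=[jaw+np.pi*(k+i) for i in(-1,0,1)]
    print('t',round(s['time'],2),'pos',np.round(p,1),'jaw',round(cur,3),'J',np.round(s['joints'],2),'F',np.round(s['ft_force'],1),'w',round(s['width'],1))
    for j in opts:
        z=np.array([np.cos(j),np.sin(j),0]); x=np.array([0,0,-1.]); y=np.cross(z,x)
        T=np.c_[x,y,z]; rv=np.degrees(R.from_matrix(M.T@T).as_rotvec())
        print(' jaw',round(j,3),'turn',np.round(rv,2).tolist(), 'tilt ok')
    if pos is not None: print(' travel(m)',np.round(M.T@(np.array(pos)-p)/1000,4).tolist())
    print(' world->tool axes: x',np.round(M[:,0],3),'y',np.round(M[:,1],3),'z',np.round(M[:,2],3))
E
python3 - <<'E'
from h import *
plan([477,212.5,200],np.pi/2-0.2)
E
```

```text
t 2.3 pos [ 140.  -609.1  236.7] jaw -1.345 J [-1.36  0.42  1.63  0.    1.09 -0.02] F [-0.2  0.3  0.6] w 88.0
 jaw -4.912 turn [-155.6, 0.0, -0.0] tilt ok
 jaw -1.771 turn [24.4, -0.0, -0.0] tilt ok
 jaw 1.371 turn [-155.6, 0.0, -0.0] tilt ok
 travel(m) [0.0367, 0.5124, -0.7253]
 world->tool axes: x [ 0.  0. -1.] y [0.975 0.224 0.   ] z [ 0.224 -0.975 -0.   ]
```

>>> {"op": "play_rows", "data": {
  "travel": [
    [0, 0.4816, -0.309],
    [0, 0.4816, -0.309],
    [0, 0.4816, -0.309],
    [0, 0.4816, -0.309],
    [0, 0.4816, -0.309],
    [0, 0.4816, -0.309],
    [0, 0.4816, -0.309],
    [0, 0.4816, -0.309],
    [0, 0.5124, -0.7253],
    [0, 0.5124, -0.7253],
    [0, 0.5124, -0.7253],
    [0, 0.5124, -0.7253]
  ],
  "turn": [
    [-75, 0, 0],
    [-75, 0, 0],
    [-75, 0, 0],
    [-75, 0, 0],
    [-75, 0, 0],
    [-75, 0, 0],
    [-75, 0, 0],
    [-75, 0, 0],
    [-155.6, 0, 0],
    [-155.6, 0, 0],
    [-155.6, 0, 0],
    [-155.6, 0, 0]
  ],
  "claw": -1
}}

```text
time: 3.8
position: [482.7, 0.1, 237.0]
eef_rot: [-0.563, 1.496, 0.563]
ft_force: [1.5, -0.1, -0.2]
width: 87.7
```

Run:
```python
from h import *
plan([477,212.5,150],np.pi/2-0.2)
```

```text
t 3.8 pos [4.827e+02 1.000e-01 2.370e+02] jaw 0.72 J [-0.02  0.21  1.94  0.    0.99 -0.74] F [ 1.5 -0.1 -0.2] w 87.7
 jaw -1.771 turn [142.71, 0.06, -0.04] tilt ok
 jaw 1.371 turn [-37.29, 0.03, 0.05] tilt ok
 jaw 4.512 turn [142.71, 0.06, -0.04] tilt ok
 travel(m) [0.087, 0.1635, 0.1357]
 world->tool axes: x [ 0.001  0.    -1.   ] y [-0.659  0.752 -0.001] z [0.752 0.659 0.001]
```

>>> {"op": "play_rows", "data": {
  "travel": [
    [0.03, 0.1635, 0.1357],
    [0.05, 0.1635, 0.1357],
    [0.087, 0.1635, 0.1357],
    [0.087, 0.1635, 0.1357],
    [0.087, 0.1635, 0.1357],
    [0.087, 0.1635, 0.1357]
  ],
  "turn": [
    [-37.3, 0, 0],
    [-37.3, 0, 0],
    [-37.3, 0, 0],
    [-37.3, 0, 0],
    [-37.3, 0, 0],
    [-37.3, 0, 0]
  ]
}}

```text
time: 4.55
position: [477.0, 212.2, 150.2]
eef_rot: [-1.061, 1.297, 1.06]
ft_force: [-0.2, -0.2, 0.4]
width: 87.7
```

Run:
```python
from h import *
plan([477,212.5,79],np.pi/2-0.2)
for n,c in(('top',(197,224)),('side',(282,291))):
    x,y=c; d=snap(n,'pre_'+n,(x-50,y-50,x+50,y+50),5)
```

```text
t 4.55 pos [477.  212.2 150.2] jaw 1.37 J [ 0.4   0.4   1.92 -0.    0.82 -0.97] F [-0.2 -0.2  0.4] w 87.7
 jaw -1.771 turn [179.98, 0.08, 0.0] tilt ok
 jaw 1.371 turn [-0.02, -0.0, 0.05] tilt ok
 jaw 4.512 turn [179.98, 0.08, 0.0] tilt ok
 travel(m) [0.0712, 0.0002, 0.0003]
 world->tool axes: x [ 0.001 -0.    -1.   ] y [-0.98   0.199 -0.001] z [ 0.199  0.98  -0.   ]
```

View pics/pre_side.png

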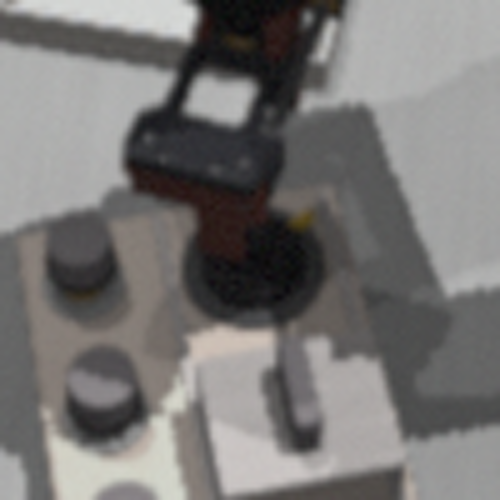

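The gripper is above the knob, with one finger visible near (230,230) in the crop. I'll descend and close on the bar.

>>> {"op": "play_rows", "data": {
  "travel": [
    [0.035, 0, 0],
    [0.06, 0, 0],
    [0.071, 0, 0],
    [0.071, 0, 0]
  ],
  "turn": [
    [0, 0, 0],
    [0, 0, 0],
    [0, 0, 0],
    [0, 0, 0]
  ]
}}

```text
time: 5.15
position: [477.9, 211.1, 80.0]
eef_rot: [-1.059, 1.297, 1.057]
ft_force: [-0.1, 0.3, 0.6]
width: 87.8
```

>>> {"op": "play_rows", "data": {
  "travel": [
    [0, 0, 0],
    [0, 0, 0],
    [0, 0, 0],
    [0, 0, 0],
    [0, 0, 0],
    [0, 0, 0],
    [0, 0, 0],
    [0, 0, 0]
  ],
  "turn": [
    [0, 0, 0],
    [0, 0, 0],
    [0, 0, 0],
    [0, 0, 0],
    [0, 0, 0],
    [0, 0, 0],
    [0, 0, 0],
    [0, 0, 0]
  ],
  "claw": 1
}}

```text
time: 6.15
position: [477.8, 210.9, 79.9]
eef_rot: [-1.059, 1.297, 1.057]
ft_force: [0.8, -1.7, 1.3]
width: 16.2
```

Run:
```python
from h import *
plan([477,212.5,79],np.pi/2-2.255)
print(env.read_state()['ft_torque'])
```

```text
t 6.15 pos [477.8 210.9  79.9] jaw 1.368 J [ 0.39  0.52  1.95 -0.    0.68 -0.97] F [ 0.8 -1.7  1.3] w 16.2
 jaw -0.684 turn [117.57, 0.09, 0.04] tilt ok
 jaw 2.457 turn [-62.43, -0.04, 0.08] tilt ok
 jaw 5.599 turn [117.57, 0.09, 0.04] tilt ok
 travel(m) [0.0009, 0.0011, 0.0014]
 world->tool axes: x [ 0.001 -0.    -1.   ] y [-0.979  0.202 -0.001] z [0.202 0.979 0.   ]
[-0.3155474  -0.15147212 -0.01680167]
```

>>> {"op": "play_rows", "data": {
  "travel": [
    [0, 0, 0],
    [0, 0, 0],
    [0, 0, 0],
    [0, 0, 0],
    [0, 0, 0],
    [0, 0, 0],
    [0, 0, 0],
    [0, 0, 0]
  ],
  "turn": [
    [8, 0, 0],
    [16, 0, 0],
    [24, 0, 0],
    [32, 0, 0],
    [40, 0, 0],
    [48, 0, 0],
    [56, 0, 0],
    [60, 0, 0]
  ]
}}

```text
time: 7.15
position: [477.3, 210.4, 79.9]
eef_rot: [-0.25, 1.556, 0.249]
ft_force: [-1.5, -3.3, 1.8]
width: 16.0
```

Run:
```python
from h import *
plan([477,212.5,79],np.pi/2-2.255)
print(env.read_state()['ft_torque'])
```

```text
t 7.15 pos [477.3 210.4  79.9] jaw 0.318 J [ 0.39  0.52  1.95 -0.    0.68  0.08] F [-1.5 -3.3  1.8] w 16.0
 jaw -3.826 turn [-122.58, -0.06, 0.03] tilt ok
 jaw -0.684 turn [57.42, 0.03, 0.05] tilt ok
 jaw 2.457 turn [-122.58, -0.06, 0.03] tilt ok
 travel(m) [0.0009, 0.0021, 0.0004]
 world->tool axes: x [ 0.    -0.001 -1.   ] y [-0.313  0.95  -0.001] z [0.95  0.313 0.   ]
[-0.44348921  0.09556834  0.0693628 ]
```

>>> {"op": "play_rows", "data": {
  "travel": [
    [0, 0, 0],
    [0, 0, 0],
    [0, 0, 0],
    [0, 0, 0],
    [0, 0, 0],
    [0, 0, 0],
    [0, 0, 0],
    [0, 0, 0],
    [0, 0, 0]
  ],
  "turn": [
    [8, 0, 0],
    [16, 0, 0],
    [24, 0, 0],
    [32, 0, 0],
    [40, 0, 0],
    [48, 0, 0],
    [54, 0, 0],
    [57.4, 0, 0],
    [57.4, 0, 0]
  ]
}}

```text
time: 8.28
position: [476.8, 210.5, 79.9]
eef_rot: [0.534, 1.504, -0.536]
ft_force: [-3.3, 2.1, 3.3]
width: 16.3
```

Run:
```python
from h import *
plan([477,212.5,150],np.pi/2-2.255)
print(env.read_state()['ft_torque'])
for n,c in(('top',(197,224)),('side',(282,291))):
    x,y=c; d=snap(n,'turned_'+n,(x-50,y-50,x+50,y+50),5)
```

```text
t 8.28 pos [476.8 210.5  79.9] jaw -0.684 J [ 0.39  0.52  1.95 -0.    0.68  1.08] F [-3.3  2.1  3.3] w 16.3
 jaw -3.826 turn [-179.96, -0.1, 0.01] tilt ok
 jaw -0.684 turn [0.04, 0.01, 0.07] tilt ok
 jaw 2.457 turn [-179.96, -0.1, 0.01] tilt ok
 travel(m) [-0.0701, 0.0016, -0.0011]
 world->tool axes: x [-0.001 -0.001 -1.   ] y [ 0.632  0.775 -0.001] z [ 0.775 -0.632  0.   ]
[ 0.0876558   0.51749766 -0.10678184]
```

View pics/turned_side.png

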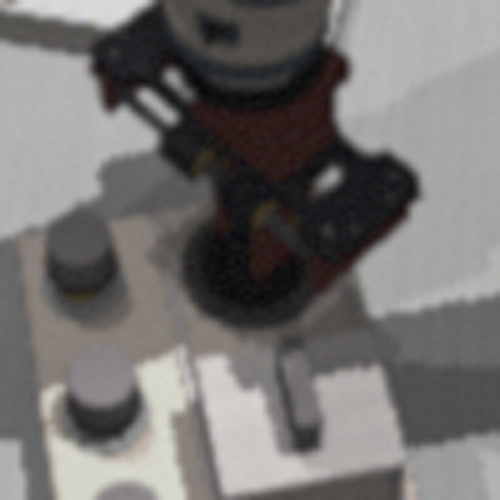

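Knob turned as planned (the gripper hides the tab). I'll release, rise and move off so I can compare pointer and tab.

>>> {"op": "play_rows", "data": {
  "travel": [
    [0, 0, 0],
    [0, 0, 0],
    [0, 0, 0],
    [0, 0, 0]
  ],
  "turn": [
    [0, 0, 0],
    [0, 0, 0],
    [0, 0, 0],
    [0, 0, 0]
  ],
  "claw": -0.4
}}

```text
time: 8.88
position: [476.9, 210.5, 79.9]
eef_rot: [0.534, 1.504, -0.535]
ft_force: [-0.1, 0.6, -0.2]
width: 52.6
```

>>> {"op": "play_rows", "data": {
  "travel": [
    [-0.04, 0, 0],
    [-0.09, 0, 0],
    [-0.13, -0.05, 0],
    [-0.13, -0.1, 0],
    [-0.13, -0.15, 0],
    [-0.13, -0.2, 0],
    [-0.13, -0.2, 0]
  ],
  "turn": [
    [0, 0, 0],
    [0, 0, 0],
    [0, 0, 0],
    [0, 0, 0],
    [0, 0, 0],
    [0, 0, 0],
    [0, 0, 0]
  ]
}}

```text
time: 9.75
position: [348.4, 53.8, 210.0]
eef_rot: [0.535, 1.504, -0.538]
ft_force: [0.7, 0.2, -0.0]
width: 61.3
```

Run:
```python
from h import *
plan()
for n,c in(('top',(197,224)),('side',(282,291))):
    x,y=c; d=snap(n,'after_'+n,(x-18,y-18,x+19,y+19),14)
```

```text
t 9.75 pos [348.4  53.8 210. ] jaw -0.685 J [ 0.12  0.05  2.21 -0.    0.88  0.81] F [ 0.7  0.2 -0. ] w 61.3
 jaw -3.827 turn [-180.0, -0.18, -0.03] tilt ok
 jaw -0.685 turn [0.0, -0.02, 0.12] tilt ok
 jaw 2.456 turn [-180.0, -0.18, -0.03] tilt ok
 world->tool axes: x [-0.002 -0.001 -1.   ] y [ 0.633  0.774 -0.002] z [ 0.774 -0.633 -0.   ]
```

View pics/after_side.png

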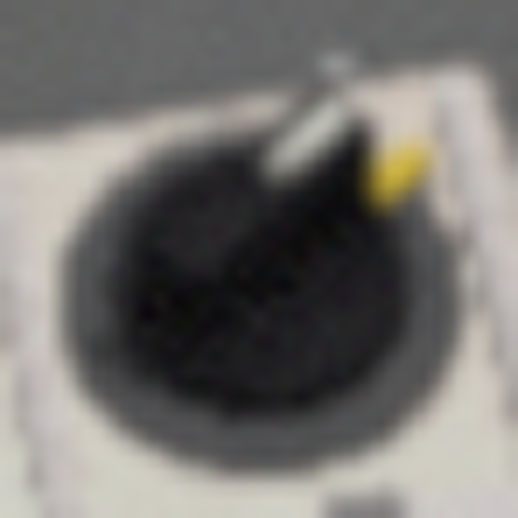

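View pics/after_top.png

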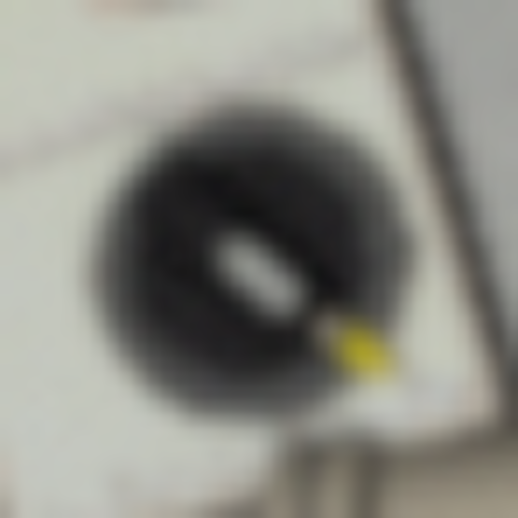

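Run:
```python
from h import *
D={c:snap(c) for c in('side','top')}
def px(u,v,x,y): return np.array([(u+.5)/14-.5+x-18,(v+.5)/14-.5+y-18])
t=lambda u,v,z: back(D['top'],px(u,v,197,224),z)[0][:2]
s=lambda u,v,z: back(D['side'],px(u,v,282,291),z)[0][:2]
ang=lambda q:round(-np.arctan2(q[1],q[0]),3)
q=t(322,325,61)-[476,211];print('skirt spot',q,ang(q))
print('bar top line',ang(t(290,300,92)-t(228,243,92)), (t(290,300,92)+t(228,243,92))/2-[476,211])
print('bar side line',ang(s(345,105,92)-s(275,165,92)),(s(345,105,92)+s(275,165,92))/2-[478,214],s(345,105,92)-s(275,165,92))
for n in D:
    c={'top':(197,224),'side':(282,291)}[n]
    im=D[n]['image'].astype(int)[c[1]-18:c[1]+19,c[0]-18:c[0]+19]
    w=np.clip(im.min(2)-70,0,None)*(np.ptp(im,axis=2)<30)
    # bar line component
    m=(w>0).astype(np.uint8); k,l,st,ce=cv2.connectedComponentsWithStats(m)
    for i in range(1,k):
        if st[i,4]<60:
            vv,uu=np.nonzero(l==i); ww=w[vv,uu]; mu=np.average(np.c_[uu,vv],axis=0,weights=ww)
            C=np.cov(np.c_[uu,vv].T,aweights=ww) if len(uu)>3 else np.eye(2); e,V=np.linalg.eigh(C); d=V[:,1]
            P=back(D[n],[mu+np.array(c)-18-3*d,mu+np.array(c)-18+3*d],92)[:,:2]
            print(n,st[i],mu+np.array(c)-18,ang(P[1]-P[0]),P.mean(0))
```

```text
skirt spot [-16.41713848 -18.92619227] 2.285
bar top line 2.316 [-6.9481448  -9.03693408]
bar side line 2.234 [ -9.31777799 -13.00401388] [-11.74771462 -15.02618316]
top [15 17  7  6 24] [197.11492734 225.26287979] -0.855 [467.91375632 201.67675562]
top [23 23  1  1  1] [202. 229.] 3.127 [455.03220858 184.98651364]
```

Run:
```python
from h import *
D={c:snap(c) for c in('side','top')}
for n in D:
    for q in env.spot_point(n,'lock_grip')[:2]: print(n,q['score'],q['xy'],back(D[n],q['xy'],120)[0])
plan([442,321,190],.305)
```

```text
side 0.86 [293.4, 320.0] [435.91956152 327.10514254 120.        ]
top 0.83 [157.3, 233.5] [438.81111544 327.87604864 120.        ]
top 0.53 [321.6, 153.9] [ 701.23569943 -221.39785878  120.        ]
t 10.15 pos [351.2  55.9 210. ] jaw -0.682 J [ 0.13  0.06  2.21 -0.    0.88  0.81] F [-0.3  0.6 -0.9] w 61.6
 jaw -2.837 turn [123.46, 0.07, 0.03] tilt ok
 jaw 0.305 turn [-56.54, -0.03, 0.06] tilt ok
 jaw 3.447 turn [123.46, 0.07, 0.03] tilt ok
 travel(m) [0.0197, 0.263, -0.0966]
 world->tool axes: x [-0.001 -0.001 -1.   ] y [ 0.63   0.776 -0.001] z [ 0.776 -0.63   0.   ]
```

>>> {"op": "play_rows", "data": {
  "travel": [
    [0, 0.06, -0.02],
    [0.0, 0.12, -0.045],
    [0, 0.18, -0.07],
    [0.01, 0.24, -0.09],
    [0.02, 0.2633, -0.0994],
    [0.02, 0.2633, -0.0994],
    [0.05, 0.2633, -0.0994],
    [0.093, 0.2633, -0.0994],
    [0.093, 0.2633, -0.0994]
  ],
  "turn": [
    [-10, 0, 0],
    [-20, 0, 0],
    [-30, 0, 0],
    [-40, 0, 0],
    [-50, 0, 0],
    [-56.5, 0, 0],
    [-56.5, 0, 0],
    [-56.5, 0, 0],
    [-56.5, 0, 0]
  ]
}}

```text
time: 11.28
position: [439.8, 323.5, 115.0]
eef_rot: [-0.241, 1.56, 0.238]
ft_force: [-0.2, -0.8, 0.3]
width: 61.4
```

Run:
```python
from h import *
plan([440,323,117],.305)
x,y=290,320
snap('side','fin_side',(x-60,y-60,x+60,y+60),5); x,y=175,225; snap('top','fin_top',(x-60,y-60,x+60,y+60),5)
```

```text
t 11.28 pos [439.8 323.5 115. ] jaw 0.305 J [ 0.61  0.48  1.88 -0.    0.78  0.31] F [-0.2 -0.8  0.3] w 61.4
 jaw -2.837 turn [-179.98, -0.11, -0.2] tilt ok
 jaw 0.305 turn [0.02, -0.13, 0.07] tilt ok
 jaw 3.447 turn [-179.98, -0.11, -0.2] tilt ok
 travel(m) [-0.002, -0.0005, 0.0]
 world->tool axes: x [-0.002 -0.002 -1.   ] y [-0.301  0.954 -0.001] z [ 0.954  0.301 -0.002]
```

View pics/fin_side.png

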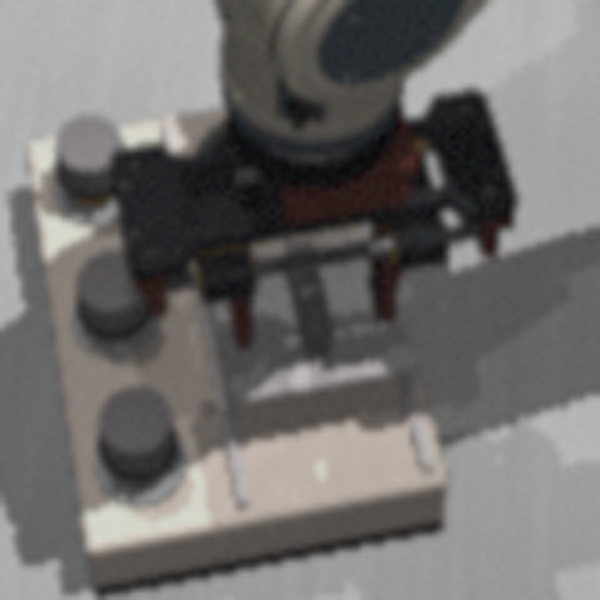

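>>> {"op": "play_rows", "data": {
  "travel": [
    [0, 0, 0],
    [0, 0, 0],
    [0, 0, 0],
    [0, 0, 0],
    [0, 0, 0],
    [0, 0, 0],
    [0, 0, 0]
  ],
  "turn": [
    [0, 0, 0],
    [0, 0, 0],
    [0, 0, 0],
    [0, 0, 0],
    [0, 0, 0],
    [0, 0, 0],
    [0, 0, 0]
  ],
  "claw": 1
}}

```text
time: 12.25
position: [440.8, 323.7, 116.2]
eef_rot: [-0.24, 1.557, 0.239]
ft_force: [4.8, 0.3, -3.5]
width: 13.7
```

>>> {"op": "play_rows", "data": {
  "travel": [
    [0, -0.01, 0],
    [0, -0.025, 0],
    [0, -0.04, 0],
    [0, -0.055, 0],
    [0, -0.07, 0],
    [0, -0.085, 0],
    [0, -0.1, 0],
    [0, -0.1, 0]
  ],
  "turn": [
    [0, 0, 0],
    [0, 0, 0],
    [0, 0, 0],
    [0, 0, 0],
    [0, 0, 0],
    [0, 0, 0],
    [0, 0, 0],
    [0, 0, 0]
  ]
}}

```text
time: 13.25
position: [472.0, 226.4, 116.2]
eef_rot: [-0.24, 1.556, 0.238]
ft_force: [6.6, 0.7, -7.4]
width: 14.0
```

Run:
```python
from h import *
plan([477,210.6,116],.305)
x,y=290,320
snap('side','fin_side2',(x-60,y-60,x+60,y+60),5)
```

```text
t 13.25 pos [472.  226.4 116.2] jaw 0.304 J [ 0.43  0.45  1.93 -0.    0.75  0.12] F [ 6.6  0.7 -7.4] w 14.0
 jaw -2.837 turn [179.96, 0.15, -0.13] tilt ok
 jaw 0.305 turn [-0.04, 0.08, 0.1] tilt ok
 jaw 3.447 turn [179.96, 0.15, -0.13] tilt ok
 travel(m) [0.0002, -0.0166, 0.0]
 world->tool axes: x [ 0.002 -0.001 -1.   ] y [-0.3    0.954 -0.002] z [0.954 0.3   0.001]
```

View pics/fin_side2.png

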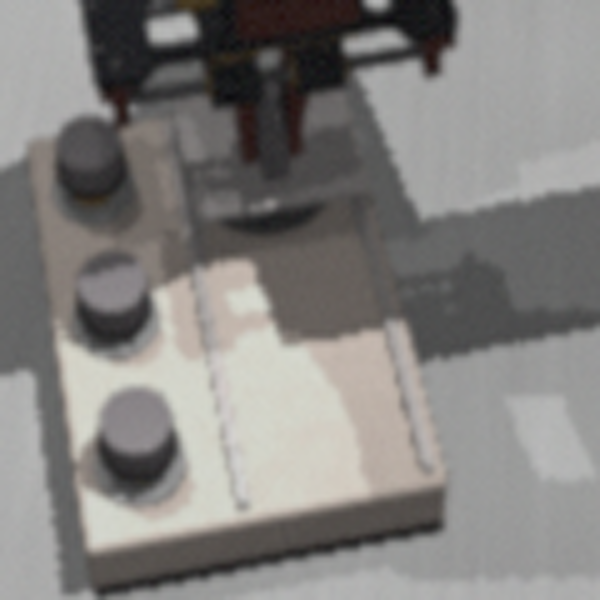

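>>> {"op": "play_rows", "data": {
  "travel": [
    [0, -0.006, 0],
    [0, -0.012, 0],
    [0, -0.016, 0],
    [0, -0.018, 0],
    [0, -0.02, 0]
  ],
  "turn": [
    [0, 0, 0],
    [0, 0, 0],
    [0, 0, 0],
    [0, 0, 0],
    [0, 0, 0]
  ]
}}

```text
time: 13.92
position: [477.0, 211.3, 116.3]
eef_rot: [-0.232, 1.556, 0.241]
ft_force: [-8.0, 34.5, -6.8]
width: 13.7
```

>>> {"op": "play_rows", "data": {
  "travel": [
    [0, 0, 0],
    [0, 0, 0],
    [0, 0, 0],
    [0, 0, 0]
  ],
  "turn": [
    [0, 0, 0],
    [0, 0, 0],
    [0, 0, 0],
    [0, 0, 0]
  ],
  "claw": -0.3
}}

```text
time: 14.42
position: [476.9, 210.8, 116.3]
eef_rot: [-0.232, 1.557, 0.24]
ft_force: [0.7, 1.3, -0.7]
width: 50.2
```

>>> {"op": "play_rows", "data": {
  "travel": [
    [-0.04, 0, 0],
    [-0.07, 0, 0],
    [-0.07, 0, 0]
  ],
  "turn": [
    [0, 0, 0],
    [0, 0, 0],
    [0, 0, 0]
  ]
}}

```text
time: 14.8
position: [478.3, 210.7, 188.4]
eef_rot: [-0.231, 1.552, 0.241]
ft_force: [0.6, -0.9, 0.5]
width: 56.9
```

Run:
```python
from h import *
yaw=.305; c,s=np.cos(yaw),np.sin(yaw); ax=np.array([477,210.8])
o=ax-np.array([c*-35-s*-72, s*-35+c*-72]); print('console origin',o)
for y in(-80,0,80): print('cap',y,np.round(o+[c*57-s*y,s*57+c*y],1))
plan([o[0]+c*57+s*80,o[1]+s*57-c*80,150],.305)
D={c_:snap(c_) for c_ in('side','top')}
for n in D:
  for k in('cap0_top','cap1_top','cap2_top'):
    for q in env.spot_point(n,k)[:2]: print(n,k,round(q['score'],2),np.round(q['xy'],1),np.round(back(D[n],q['xy'],91)[0],1))
x,y=290,320
snap('side','fin_side3',(x-60,y-60,x+60,y+60),5)
```

```text
console origin [488.76353472 289.98724172]
cap -80 [567.2 230.8]
cap 0 [543.1 307.1]
cap 80 [519.1 383.4]
t 14.8 pos [478.3 210.7 188.4] jaw 0.301 J [0.39 0.34 1.9  0.01 0.9  0.08] F [ 0.6 -0.9  0.5] w 56.9
 jaw -2.837 turn [179.76, -0.48, -0.57] tilt ok
 jaw 0.305 turn [-0.24, 0.36, -0.3] tilt ok
 jaw 3.447 turn [179.76, -0.48, -0.57] tilt ok
 travel(m) [0.0389, -0.0073, 0.0905]
 world->tool axes: x [ 0.004  0.007 -1.   ] y [-0.296  0.955  0.005] z [0.955 0.296 0.006]
side cap0_top 0.55 [248.4 287.4] [565.  227.4  91. ]
side cap1_top 0.72 [253.2 312.8] [540.3 301.3  91. ]
side cap2_top 0.63 [259.7 341.8] [512.2 377.7  91. ]
side cap2_top 0.37 [289.5 285.3] [457.6 209.1  91. ]
top cap0_top 0.61 [188.9 198.4] [560.5 231.4  91. ]
```

View pics/fin_side3.png

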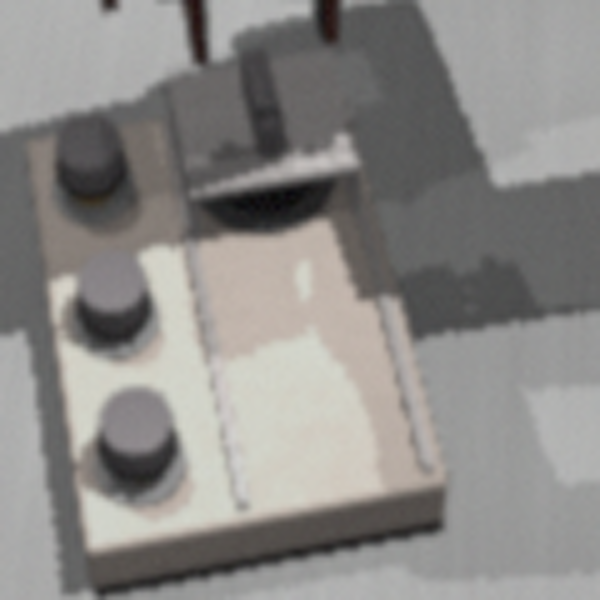

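Run:
```python
from h import *
plan([565.5,230.5,140],.305+np.pi/2)
```

```text
t 15.25 pos [476.6 210.3 185.6] jaw 0.301 J [0.39 0.34 1.9  0.01 0.9  0.08] F [-0.9 -0.3 -0.1] w 57.1
 jaw -4.407 turn [-90.23, 0.25, -0.2] tilt ok
 jaw -1.266 turn [89.77, -0.2, -0.25] tilt ok
 jaw 1.876 turn [-90.23, 0.25, -0.2] tilt ok
 travel(m) [0.0456, -0.0073, 0.0909]
 world->tool axes: x [-0.001  0.005 -1.   ] y [-0.297  0.955  0.005] z [0.955 0.297 0.001]
```

>>> {"op": "play_rows", "data": {
  "travel": [
    [-0.02, 0, 0.03],
    [-0.02, -0.0073, 0.06],
    [-0.02, -0.0073, 0.091],
    [-0.02, -0.0073, 0.091],
    [0, -0.0073, 0.091],
    [0, -0.0073, 0.091],
    [0.0, -0.0073, 0.091],
    [0.02, -0.0073, 0.091],
    [0.0456, -0.0073, 0.091],
    [0.0456, -0.0073, 0.091]
  ],
  "turn": [
    [-10, 0, 0],
    [-20, 0, 0],
    [-30, 0, 0],
    [-40, 0, 0],
    [-50, 0, 0],
    [-60, 0, 0],
    [-70, 0, 0],
    [-80, 0, 0],
    [-90.2, 0.2, -0.2],
    [-90.2, 0.2, -0.2]
  ],
  "claw": 1
}}

```text
time: 16.5
position: [564.1, 230.0, 138.0]
eef_rot: [-1.427, 1.053, 1.432]
ft_force: [-0.5, -0.7, 0.1]
width: 0.6
```

Run:
```python
from h import *
plan([565.5,230.5,95],.305+np.pi/2)
x,y=260,300
snap('side','cap0_side',(x-60,y-60,x+60,y+60),5)
x,y=190,205
snap('top','cap0_top',(x-50,y-50,x+50,y+50),5)
```

```text
t 16.5 pos [564.1 230.  138. ] jaw 1.874 J [ 0.37  0.53  1.73  0.    0.89 -1.51] F [-0.5 -0.7  0.1] w 0.6
 jaw -1.266 turn [179.89, -0.35, -0.02] tilt ok
 jaw 1.876 turn [-0.1, 0.01, -0.22] tilt ok
 jaw 5.017 turn [179.89, -0.35, -0.02] tilt ok
 travel(m) [0.043, -0.0016, 0.0]
 world->tool axes: x [-0.004 -0.001 -1.   ] y [-0.954 -0.299  0.004] z [-0.299  0.954  0.   ]
```

View pics/cap0_side.png

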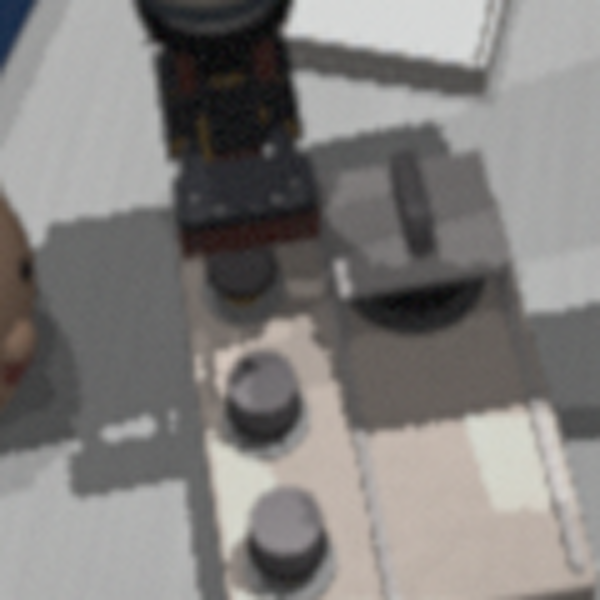

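>>> {"op": "play_rows", "data": {
  "travel": [
    [0.02, -0.001, 0],
    [0.03, -0.001, 0],
    [0.036, -0.001, 0],
    [0.041, -0.001, 0],
    [0.044, -0.001, 0],
    [0.046, -0.001, 0],
    [0.0475, -0.001, 0],
    [0.0475, -0.001, 0]
  ],
  "turn": [
    [0, 0, 0],
    [0, 0, 0],
    [0, 0, 0],
    [0, 0, 0],
    [0, 0, 0],
    [0, 0, 0],
    [0, 0, 0],
    [0, 0, 0]
  ]
}}

```text
time: 17.6
position: [566.5, 230.8, 92.5]
eef_rot: [-1.427, 1.052, 1.428]
ft_force: [-1.8, -1.0, 2.4]
width: 0.3
```

>>> {"op": "play_rows", "data": {
  "travel": [
    [0.002, 0, 0],
    [0.003, 0, 0],
    [0.004, 0, 0],
    [0.004, 0, 0]
  ],
  "turn": [
    [0, 0, 0],
    [0, 0, 0],
    [0, 0, 0],
    [0, 0, 0]
  ]
}}

```text
time: 18.1
position: [566.7, 230.9, 92.0]
eef_rot: [-1.427, 1.051, 1.427]
ft_force: [-10.4, -4.7, 33.9]
width: 0.6
```

>>> {"op": "play_rows", "data": {
  "travel": [
    [-0.025, 0, 0],
    [-0.032, 0, 0.02],
    [-0.032, 0, 0.05],
    [-0.032, 0, 0.08],
    [-0.025, 0, 0.08],
    [-0.012, 0, 0.08],
    [-0.006, 0, 0.08],
    [0.0, 0, 0.08],
    [0.003, 0, 0.08],
    [0.0035, 0, 0.08],
    [0.0035, 0, 0.08]
  ],
  "turn": [
    [0, 0, 0],
    [0, 0, 0],
    [0, 0, 0],
    [0, 0, 0],
    [0, 0, 0],
    [0, 0, 0],
    [0, 0, 0],
    [0, 0, 0],
    [0, 0, 0],
    [0, 0, 0],
    [0, 0, 0]
  ]
}}

```text
time: 19.48
position: [543.2, 307.3, 92.0]
eef_rot: [-1.425, 1.051, 1.426]
ft_force: [-12.2, -0.6, 34.7]
width: 0.9
```

>>> {"op": "play_rows", "data": {
  "travel": [
    [-0.025, 0, 0],
    [-0.032, 0, 0.02],
    [-0.032, 0, 0.05],
    [-0.032, 0, 0.08],
    [-0.025, 0, 0.08],
    [-0.012, 0, 0.08],
    [-0.006, 0, 0.08],
    [0.0, 0, 0.08],
    [0.003, 0, 0.08],
    [0.0035, 0, 0.08],
    [0.0035, 0, 0.08]
  ],
  "turn": [
    [0, 0, 0],
    [0, 0, 0],
    [0, 0, 0],
    [0, 0, 0],
    [0, 0, 0],
    [0, 0, 0],
    [0, 0, 0],
    [0, 0, 0],
    [0, 0, 0],
    [0, 0, 0],
    [0, 0, 0]
  ]
}}

```text
time: 20.85
position: [519.9, 383.8, 92.0]
eef_rot: [-1.423, 1.05, 1.426]
ft_force: [-11.5, -2.7, 34.3]
width: 0.4
```

>>> {"op": "play_rows", "data": {
  "travel": [
    [-0.05, 0, 0],
    [-0.1, 0.0, 0],
    [-0.12, 0.06, 0],
    [-0.12, 0.12, 0],
    [-0.12, 0.15, 0],
    [-0.12, 0.15, 0]
  ],
  "turn": [
    [0, 0, 0],
    [0, 0, 0],
    [0, 0, 0],
    [0, 0, 0],
    [0, 0, 0],
    [0, 0, 0]
  ]
}}

```text
time: 21.6
position: [374.9, 337.7, 211.1]
eef_rot: [-1.424, 1.053, 1.426]
ft_force: [-0.4, -0.3, -0.3]
width: 0.3
```

Run:
```python
from h import *
plan()
x,y=270,320
d=snap('side','caps_side',(x-65,y-60,x+65,y+60),5)
snap('side','side1'); snap('top','top1')
```

```text
t 21.6 pos [374.9 337.7 211.1] jaw 1.869 J [ 0.71  0.28  1.91  0.    0.95 -1.16] F [-0.4 -0.3 -0.3] w 0.3
 jaw -1.273 turn [-180.0, 0.04, 0.13] tilt ok
 jaw 1.869 turn [0.0, 0.08, -0.03] tilt ok
 jaw 5.01 turn [-180.0, 0.04, 0.13] tilt ok
 world->tool axes: x [-0.001  0.001 -1.   ] y [-0.956 -0.294  0.   ] z [-0.294  0.956  0.001]
```

View pics/caps_side.png

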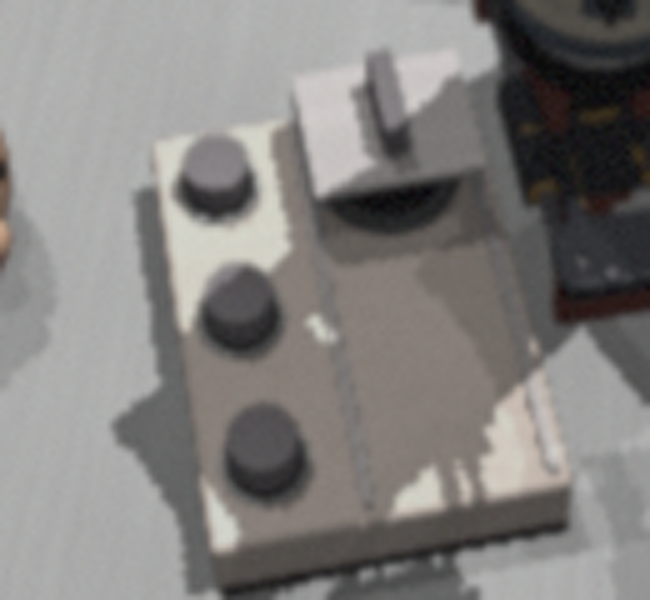

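View pics/top1.png

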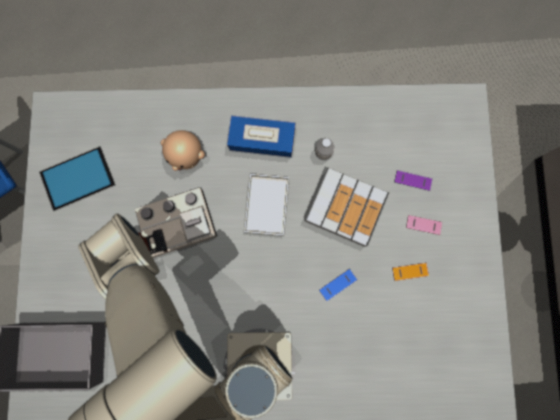

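```bash
cat > rack.py <<'E'
from fit import *
pk=solve(K,kt-.375,ks-.375,[533,-319,-.4])
for cam,t in(('top',kt-.375),('side',ks-.375)): print(cam,least_squares(f1,pk,args=(cam,K,t)).x)
for cam in D:
    im=D[cam]['image']; hsv=cv2.cvtColor(im,cv2.COLOR_RGB2HSV)
    m=((hsv[:,:,0]>8)&(hsv[:,:,0]<25)&(hsv[:,:,1]>70)).astype(np.uint8)
    vv,uu=np.nonzero(m); P=back(D[cam],np.c_[uu,vv],65)
    c,s=np.cos(pk[2]),np.sin(pk[2]); L=(P[:,:2]-pk[:2])@np.array([[c,-s],[s,c]])
    ok=(abs(L[:,0])<110)&(abs(L[:,1])<120); L=L[ok]
    for y in(-84,-28,28,84):
        q=L[abs(L[:,1]-y)<18]
        if len(q)>10: 
            h=np.median([len(q)]); 
            print(cam,y,'x',np.percentile(q[:,0],[1,99]).round(1),'area len',len(q),'L',round(np.ptp(np.percentile(q[:,0],[1,99])),1))
E
python3 rack.py
```

```text
[4.87473e+02 2.89159e+02 3.08000e-01] res [[[-1.7, -1.0], [-1.5, -1.0], [-1.5, -0.2], [-0.7, 0.2]], [[-1.0, -1.3], [-0.0, -0.5], [1.1, -0.4], [1.7, -2.6]]]
top [4.85699636e+02 2.84407521e+02 3.08850568e-01]
side [4.88248997e+02 2.92220596e+02 3.08130708e-01]
[ 5.30087e+02 -3.06914e+02 -4.12000e-01] res [[[-1.4, -0.6], [1.1, 0.5], [0.1, -0.1], [-0.5, -0.1]], [[-0.2, 0.4], [1.0, -0.9], [0.0, -1.1], [-0.5, 0.3]]]
top [ 5.29873062e+02 -3.07418008e+02 -4.12793315e-01]
side [ 5.30246299e+02 -3.05749907e+02 -4.09929455e-01]
[ 5.31443e+02 -3.06588e+02 -4.11000e-01] res [[[-1.1, -0.6], [1.4, 0.5], [0.4, -0.1], [-0.2, -0.1]], [[-0.3, 0.8], [1.0, -0.5], [0.0, -0.7], [-0.5, 0.7]]]
top [ 5.31193245e+02 -3.06183183e+02 -4.12747938e-01]
side [ 5.31767771e+02 -3.07573707e+02 -4.09522884e-01]
side -84 x [-64.1  51.3] area len 208 L 115.4
side -28 x [-86.4  48.7] area len 259 L 135.1
side 28 x [-62.6  63.1] area len 257 L 125.7
top -84 x [-63.8  50.7] area len 359 L 114.5
top -28 x [-86.1  48.2] area len 418 L 134.4
top 28 x [-62.7  62.5] area len 386 L 125.2
```

```bash
cat >> h.py <<'E'
pk=np.array([531.4,-306.6,-.411])
def rk(x,y,z): c,s=np.cos(pk[2]),np.sin(pk[2]); return [pk[0]+c*x-s*y,pk[1]+s*x+c*y,z]
def rkinv(p): c,s=np.cos(pk[2]),np.sin(pk[2]); d=np.array(p[:2])-pk[:2]; return [c*d[0]+s*d[1],-s*d[0]+c*d[1]]
E
python3 - <<'E'
from h import *
plan(rk(78,-84,150),pk[2]+np.pi/2)
E
```

```text
t 21.85 pos [377.8 339.6 211.5] jaw 1.868 J [ 0.71  0.28  1.91  0.    0.95 -1.16] F [0.3 0.2 0.7] w 0.5
 jaw -1.982 turn [-139.44, -0.06, 0.24] tilt ok
 jaw 1.16 turn [40.56, 0.19, 0.05] tilt ok
 jaw 4.301 turn [-139.44, -0.06, 0.24] tilt ok
 travel(m) [0.0593, 0.0377, -0.7776]
 world->tool axes: x [ 0.001  0.003 -1.   ] y [-0.956 -0.293 -0.002] z [-0.293  0.956  0.003]
```

>>> {"op": "play_rows", "data": {
  "travel": [
    [0, 0.0377, -0.7776],
    [0, 0.0377, -0.7776],
    [0, 0.0377, -0.7776],
    [0, 0.0377, -0.7776],
    [0, 0.0377, -0.7776],
    [0, 0.0377, -0.7776],
    [0, 0.0377, -0.7776],
    [0, 0.0377, -0.7776],
    [0, 0.0377, -0.7776],
    [0, 0.0377, -0.7776],
    [0, 0.0377, -0.7776],
    [0, 0.0377, -0.7776]
  ],
  "turn": [
    [4, 0, 0],
    [8, 0, 0],
    [12, 0, 0],
    [16, 0, 0],
    [20, 0, 0],
    [24, 0, 0],
    [28, 0, 0],
    [32, 0, 0],
    [36, 0, 0],
    [40.6, 0, 0],
    [40.6, 0, 0],
    [40.6, 0, 0]
  ]
}}

```text
time: 23.35
position: [562.7, -390.3, 208.7]
eef_rot: [-0.898, 1.374, 0.902]
ft_force: [0.6, 0.5, -0.4]
width: 0.5
```

Run:
```python
from h import *
plan(rk(78,-84,110),pk[2]+np.pi/2)
```

```text
t 23.35 pos [ 562.7 -390.3  208.7] jaw 1.158 J [-0.63  0.54  1.51  0.    1.1  -1.79] F [ 0.6  0.5 -0.4] w 0.5
 jaw -1.982 turn [179.91, -0.05, -0.29] tilt ok
 jaw 1.16 turn [-0.09, 0.19, -0.03] tilt ok
 jaw 4.301 turn [179.91, -0.05, -0.29] tilt ok
 travel(m) [0.0987, -0.0159, -0.02]
 world->tool axes: x [ 0.001  0.003 -1.   ] y [-0.916  0.401  0.001] z [0.401 0.916 0.003]
```

>>> {"op": "play_rows", "data": {
  "travel": [
    [0.04, -0.0159, -0.02],
    [0.08, -0.0159, -0.02],
    [0.0987, -0.0159, -0.02],
    [0.0987, -0.0159, -0.02]
  ],
  "turn": [
    [0, 0.2, 0],
    [0, 0.2, 0],
    [0, 0.2, 0],
    [0, 0.2, 0]
  ]
}}

```text
time: 23.85
position: [568.7, -414.3, 108.3]
eef_rot: [-0.898, 1.378, 0.903]
ft_force: [0.4, -0.2, 0.4]
width: 0.4
```

Run:
```python
from h import *
plan(rk(78,-84,75.5),pk[2]+np.pi/2)
snap('side','push_s',(220,110,340,220),5);snap('top','push_t',(290,150,410,260),5)
```

```text
t 23.85 pos [ 568.7 -414.3  108.3] jaw 1.158 J [-0.65  0.68  1.51 -0.    0.95 -1.8 ] F [ 0.4 -0.2  0.4] w 0.4
 jaw -1.982 turn [179.91, -0.31, -0.04] tilt ok
 jaw 1.16 turn [-0.08, 0.03, -0.2] tilt ok
 jaw 4.301 turn [179.91, -0.31, -0.04] tilt ok
 travel(m) [0.0328, -0.0009, -0.0002]
 world->tool axes: x [-0.003  0.002 -1.   ] y [-0.916  0.401  0.003] z [0.401 0.916 0.   ]
```

View pics/push_s.png

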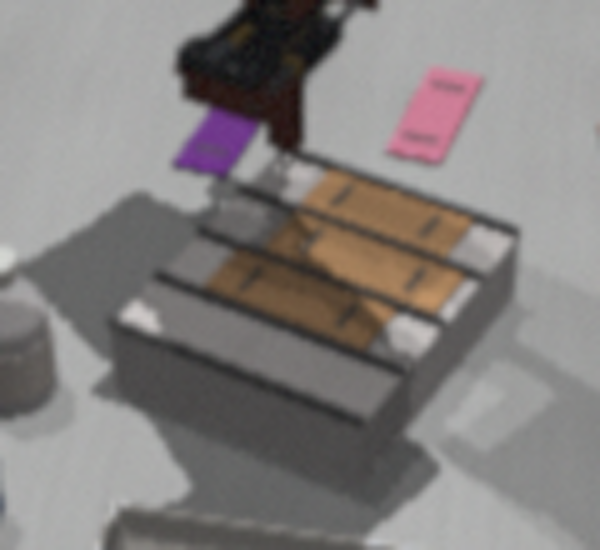

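View pics/push_t.png

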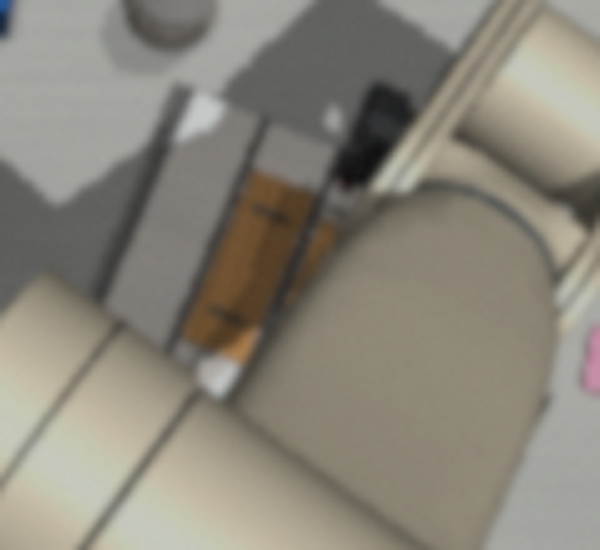

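>>> {"op": "play_rows", "data": {
  "travel": [
    [0.02, 0, 0],
    [0.0328, 0, 0],
    [0.0328, 0.01, 0],
    [0.0328, 0.02, 0],
    [0.0328, 0.03, 0],
    [0.0328, 0.04, 0],
    [0.0328, 0.05, 0],
    [0.0328, 0.06, 0],
    [0.0328, 0.07, 0],
    [0.0328, 0.08, 0],
    [0.0328, 0.088, 0],
    [0.0328, 0.088, 0]
  ],
  "turn": [
    [0, 0, 0],
    [0, 0, 0],
    [0, 0, 0],
    [0, 0, 0],
    [0, 0, 0],
    [0, 0, 0],
    [0, 0, 0],
    [0, 0, 0],
    [0, 0, 0],
    [0, 0, 0],
    [0, 0, 0],
    [0, 0, 0]
  ]
}}

```text
time: 25.45
position: [488.8, -379.4, 78.2]
eef_rot: [-0.901, 1.377, 0.9]
ft_force: [0.2, -0.1, -0.6]
width: 0.2
```

```bash
cat >> h.py <<'E'
def lane(cam,y,z=65,half=18,d=None):
    d=d or snap(cam); hsv=cv2.cvtColor(d['image'],cv2.COLOR_RGB2HSV)
    m=(hsv[:,:,0]>8)&(hsv[:,:,0]<25)&(hsv[:,:,1]>70)
    vv,uu=np.nonzero(m); P=back(d,np.c_[uu,vv],z)
    c,s=np.cos(pk[2]),np.sin(pk[2]); L=(P[:,:2]-pk[:2])@np.array([[c,-s],[s,c]])
    q=L[(abs(L[:,1]-y)<half)&(abs(L[:,0])<190)]
    return np.percentile(q[:,0],[1,99]).round(1),len(q)
E
python3 - <<'E'
from h import *
plan(); print(rkinv(env.read_state()['position']))
d=snap('side','pushed_s',(220,110,340,220),5); print(lane('side',-84,d=d))
E
```

```text
t 25.45 pos [ 488.8 -379.4   78.2] jaw 1.159 J [-0.68  0.62  1.73 -0.    0.79 -1.84] F [ 0.2 -0.1 -0.6] w 0.2
 jaw -1.983 turn [-180.0, -0.01, -0.04] tilt ok
 jaw 1.159 turn [0.0, -0.02, 0.01] tilt ok
 jaw 4.3 turn [-180.0, -0.01, -0.04] tilt ok
 world->tool axes: x [-0. -0. -1.] y [-0.916  0.401 -0.   ] z [ 0.401  0.916 -0.   ]
[np.float64(-9.942584340975277), np.float64(-83.79158800718801)]
(array([-140.2,  -19.8]), 221)
```

View pics/pushed_s.png

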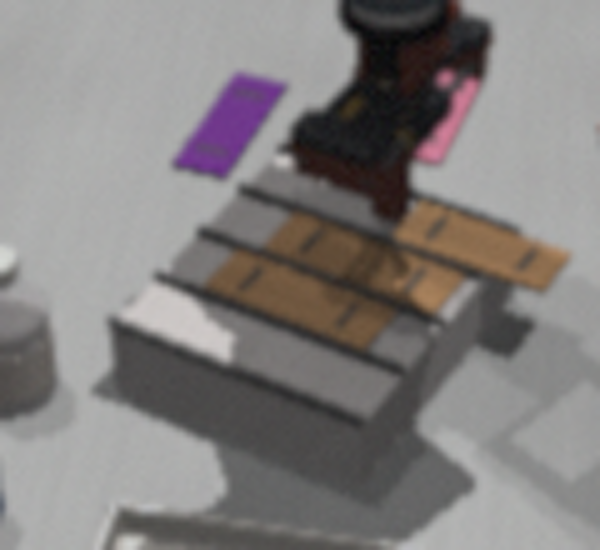

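>>> {"op": "play_rows", "data": {
  "travel": [
    [0.0025, 0, 0],
    [0.0025, 0.004, 0],
    [0.0025, 0.008, 0],
    [0.0025, 0.008, 0],
    [-0.03, 0.003, 0],
    [-0.06, 0.003, 0],
    [-0.09, 0.02, 0],
    [-0.09, 0.06, 0],
    [-0.09, 0.112, 0],
    [-0.09, 0.112, 0]
  ],
  "turn": [
    [0, 0, 0],
    [0, 0, 0],
    [0, 0, 0],
    [0, 0, 0],
    [0, 0, 0],
    [0, 0, 0],
    [0, 0, 0],
    [0, 0, 0],
    [0, 0, 0],
    [0, 0, 0]
  ]
}}

```text
time: 26.75
position: [383.4, -332.7, 167.9]
eef_rot: [-0.898, 1.378, 0.902]
ft_force: [-0.2, 0.2, -0.1]
width: 0.3
```

Run:
```python
from h import *
print(rkinv(env.read_state()['position']))
d=snap('side','pushed_s2',(220,110,340,220),5); print(lane('side',-84,d=d))
plan(rk(-121,-84,70),pk[2]+np.pi/2)
```

```text
[np.float64(-125.28507963842625), np.float64(-83.06105951933586)]
(array([-149.6,  -34.1]), 218)
t 26.8 pos [ 385.7 -334.3  168.5] jaw 1.158 J [-0.74  0.35  1.93 -0.    0.85 -1.89] F [ 0.5 -0.4  0.2] w 0.3
 jaw -1.982 turn [179.88, 0.05, 0.04] tilt ok
 jaw 1.16 turn [-0.12, -0.03, 0.03] tilt ok
 jaw 4.301 turn [179.88, 0.05, 0.04] tilt ok
 travel(m) [0.0985, -0.0015, -0.0003]
 world->tool axes: x [ 0.    -0.001 -1.   ] y [-0.916  0.401 -0.001] z [ 0.401  0.916 -0.   ]
```

View pics/pushed_s2.png

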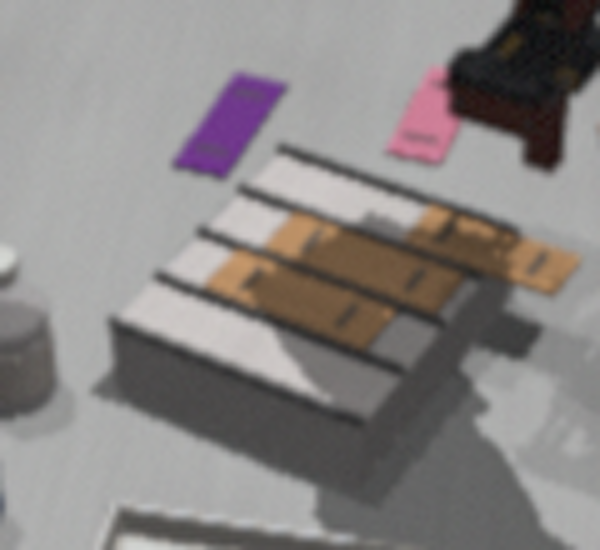

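>>> {"op": "play_rows", "data": {
  "travel": [
    [0, -0.0015, 0],
    [0, -0.0015, 0],
    [0.02, -0.0015, 0],
    [0.045, -0.0015, 0],
    [0.06, -0.0015, 0],
    [0.08, -0.0015, 0],
    [0.099, -0.0015, 0],
    [0.099, -0.0015, 0]
  ],
  "turn": [
    [0, 0, 0],
    [0, 0, 0],
    [0, 0, 0],
    [0, 0, 0],
    [0, 0, 0],
    [0, 0, 0],
    [0, 0, 0],
    [0, 0, 0]
  ],
  "claw": -1
}}

```text
time: 27.8
position: [386.7, -334.5, 68.3]
eef_rot: [-0.899, 1.377, 0.901]
ft_force: [-0.9, 0.0, -0.1]
width: 77.3
```

Run:
```python
from h import *
print(rkinv(env.read_state()['position']))
d=snap('side','grip_s',(240,110,360,220),5); 
plan(rk(-121,-84,70),pk[2]+np.pi/2)
```

```text
[np.float64(-121.44381881527043), np.float64(-83.414383342789)]
t 27.85 pos [ 387.1 -334.9   69.1] jaw 1.158 J [-0.74  0.53  1.97 -0.    0.64 -1.89] F [ 0.4  0.  -0.5] w 81.0
 jaw -1.982 turn [179.89, -0.04, 0.01] tilt ok
 jaw 1.16 turn [-0.11, -0.0, -0.03] tilt ok
 jaw 4.301 turn [179.89, -0.04, 0.01] tilt ok
 travel(m) [-0.0009, 0.0001, -0.0004]
 world->tool axes: x [-0.  0. -1.] y [-0.916  0.401  0.   ] z [ 0.401  0.916 -0.   ]
```

View pics/grip_s.png

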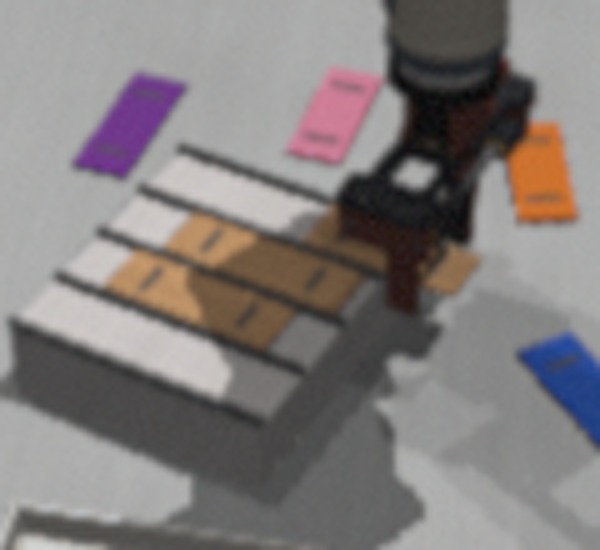

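>>> {"op": "play_rows", "data": {
  "travel": [
    [0, 0, 0],
    [0, 0, 0],
    [0, 0, 0],
    [0, 0, 0],
    [0, 0, 0]
  ],
  "turn": [
    [0, 0, 0],
    [0, 0, 0],
    [0, 0, 0],
    [0, 0, 0],
    [0, 0, 0]
  ],
  "claw": 1
}}

```text
time: 28.48
position: [387.2, -335.0, 69.3]
eef_rot: [-0.9, 1.377, 0.9]
ft_force: [-0.3, -0.1, 0.7]
width: 45.4
```

>>> {"op": "play_rows", "data": {
  "travel": [
    [-0.003, 0, 0],
    [-0.008, 0, 0],
    [-0.02, 0, 0],
    [-0.05, 0, 0],
    [-0.09, 0, 0],
    [-0.09, 0, 0]
  ],
  "turn": [
    [0, 0, 0],
    [0, 0, 0],
    [0, 0, 0],
    [0, 0, 0],
    [0, 0, 0],
    [0, 0, 0]
  ]
}}

```text
time: 29.22
position: [388.8, -336.4, 162.7]
eef_rot: [-0.905, 1.375, 0.895]
ft_force: [0.3, 0.4, -0.4]
width: 45.6
```

Run:
```python
from h import *
plan()
d=snap('side','held_s',(200,90,360,250),4); d=snap('top','top2')
for n in('side','top'):
    D=snap(n)
    for q in env.spot_point(n,'tray')[:2]: print(n,q['score'],q['xy'],back(D,q['xy'],0)[0])
```

```text
t 29.23 pos [ 388.8 -336.4  162.7] jaw 1.158 J [-0.74  0.37  1.93 -0.    0.84 -1.89] F [ 0.3  0.4 -0.4] w 45.6
 jaw -1.984 turn [-180.0, -0.54, -0.2] tilt ok
 jaw 1.158 turn [0.0, -0.13, 0.34] tilt ok
 jaw 4.3 turn [-180.0, -0.54, -0.2] tilt ok
 world->tool axes: x [ 0.005 -0.004 -1.   ] y [-0.916  0.401 -0.006] z [ 0.401  0.916 -0.002]
side 0.97 [269.5, 236.8] [546.11557708 -28.12067843   0.        ]
side 0.22 [280.0, 167.4] [ 552.37987653 -364.49510333    0.        ]
top 0.76 [267.7, 204.5] [550.9040684  -33.43115451   0.        ]
```

View pics/held_s.png

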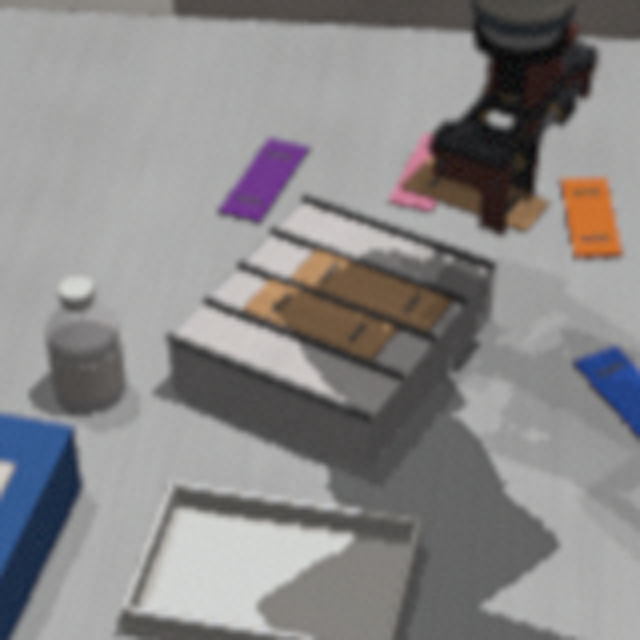

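View pics/top2.png

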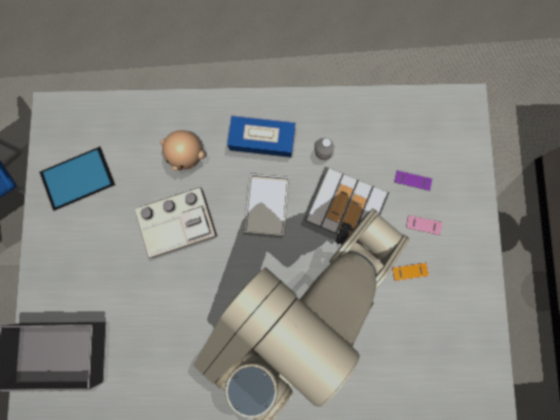

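```bash
cat >> h.py <<'E'
from scipy.optimize import minimize
def trayfit(p0=(548,-30,0.),cams=('side','top')):
    Cn=np.array([[x,y,z] for x in(-105,105) for y in(-70,70) for z in(0,30)],float)
    Ms=[]
    for n in cams:
        d=snap(n); r=env.cut_out(n,'tray')
        if r: Ms.append((n,d,r[0]['mask'],r[0]['score']))
    def cost(p,Ms=Ms):
        c,s=np.cos(p[2]/100),np.sin(p[2]/100); W=np.c_[p[0]+c*Cn[:,0]-s*Cn[:,1],p[1]+s*Cn[:,0]+c*Cn[:,1],Cn[:,2]]
        t=0
        for n,d,m,sc in Ms:
            h=cv2.convexHull(((proj(d,W)+.5)*256).astype(np.int32)) ; big=np.zeros((420*4,560*4),np.uint8)
            h4=cv2.convexHull(((proj(d,W)+.5)*4).astype(np.int32)); cv2.fillConvexPoly(big,h4,255)
            a=cv2.resize(big,(560,420),interpolation=cv2.INTER_AREA)/255.
            t+=np.abs(a-m).sum()/np.maximum(a.sum(),1)
        return t
    best=None
    for M in [Ms]+[[q] for q in Ms]:
        r=min((minimize(cost,[p0[0],p0[1],y0],args=(M,),method='Nelder-Mead',options=dict(initial_simplex=[[p0[0],p0[1],y0],[p0[0]+15,p0[1],y0],[p0[0],p0[1]+15,y0],[p0[0],p0[1],y0+10]])) for y0 in(p0[2]*100-8,p0[2]*100+8)),key=lambda r:r.fun)
        print([q[0] for q in M],[round(q[3],2) for q in M],np.round(r.x/[1,1,100],3),round(r.fun,3))
        if best is None: best=r.x/[1,1,100]
    return best
E
python3 - <<'E'
from h import *
p=trayfit()
D=snap('side')
E
```

```text
['side', 'top'] [0.84, 0.74] [ 5.50155e+02 -2.99320e+01 -8.90000e-02] 1.569
['side'] [0.84] [ 5.49807e+02 -2.98370e+01 -8.90000e-02] 0.032
['top'] [0.74] [-35.838 335.623  -0.498] 1.439
```

Run:
```python
from h import *
plan([520,-28.3,110],-.089+np.pi/2)
```

```text
t 29.77 pos [ 387.1 -334.8  158.8] jaw 1.158 J [-0.74  0.37  1.93 -0.    0.84 -1.89] F [-0.  -0.3 -0.7] w 45.5
 jaw -1.66 turn [161.44, -0.09, -0.02] tilt ok
 jaw 1.482 turn [-18.56, 0.02, -0.06] tilt ok
 jaw 4.623 turn [161.44, -0.09, -0.02] tilt ok
 travel(m) [0.0488, 0.0012, 0.3341]
 world->tool axes: x [-0.001  0.001 -1.   ] y [-0.916  0.401  0.001] z [0.401 0.916 0.   ]
```

>>> {"op": "play_rows", "data": {
  "travel": [
    [0, 0, 0.03],
    [0, 0, 0.07],
    [0, 0, 0.11],
    [0, 0, 0.15],
    [0, 0, 0.19],
    [0, 0, 0.23],
    [0.01, 0, 0.27],
    [0.03, 0, 0.31],
    [0.0488, 0.0012, 0.3341],
    [0.0488, 0.0012, 0.3341]
  ],
  "turn": [
    [-2, 0, 0],
    [-4, 0, 0],
    [-6, 0, 0],
    [-8, 0, 0],
    [-10, 0, 0],
    [-13, 0, 0],
    [-16, 0, 0],
    [-18.6, 0, 0],
    [-18.6, 0, 0],
    [-18.6, 0, 0]
  ]
}}

```text
time: 31.02
position: [519.4, -27.0, 108.7]
eef_rot: [-1.144, 1.251, 1.149]
ft_force: [0.7, -2.4, -1.7]
width: 45.3
```

Run:
```python
from h import *
snap('side','place1_s',(200,170,340,290),5);snap('top','place1_t',(210,140,330,260),5)
plan([520,-28.3,20],-.089+np.pi/2)
```

```text
t 31.12 pos [519.8 -28.5 110. ] jaw 1.483 J [-0.08  0.46  1.94  0.    0.74 -1.56] F [-0.4  0.1 -0.4] w 45.3
 jaw -1.66 turn [-179.92, 0.16, 0.02] tilt ok
 jaw 1.482 turn [0.08, 0.01, -0.1] tilt ok
 jaw 4.623 turn [-179.92, 0.16, 0.02] tilt ok
 travel(m) [0.09, -0.0004, 0.0002]
 world->tool axes: x [-0.002  0.    -1.   ] y [-0.996  0.087  0.002] z [0.087 0.996 0.   ]
```

View pics/place1_s.png

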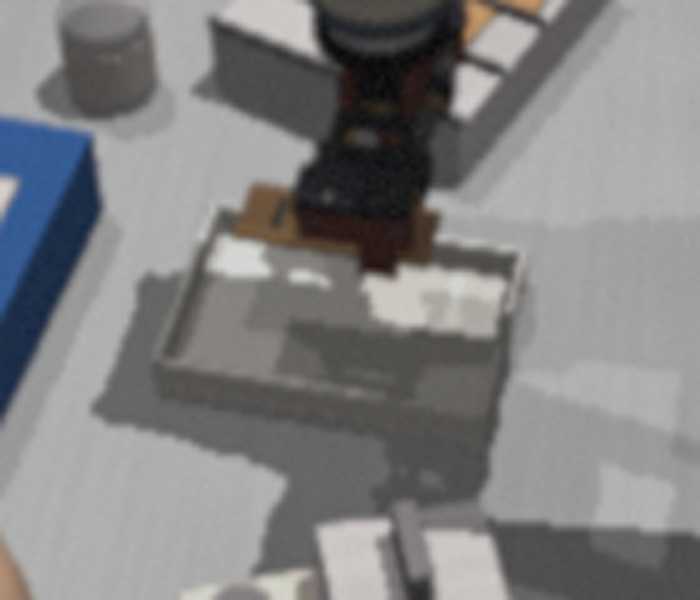

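View pics/place1_t.png

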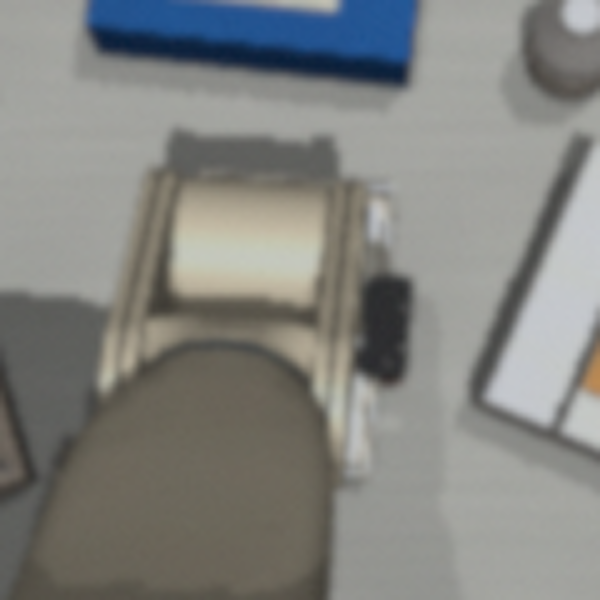

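>>> {"op": "play_rows", "data": {
  "travel": [
    [0.03, 0, 0],
    [0.06, 0, 0],
    [0.08, 0, 0],
    [0.09, 0, 0],
    [0.09, 0, 0]
  ],
  "turn": [
    [0, 0, 0],
    [0, 0, 0],
    [0, 0, 0],
    [0, 0, 0],
    [0, 0, 0]
  ]
}}

```text
time: 31.75
position: [519.8, -29.2, 20.3]
eef_rot: [-1.143, 1.251, 1.145]
ft_force: [0.9, 0.3, -0.8]
width: 45.4
```

Run:
```python
from h import *
snap('side','place1b_s',(200,170,340,290),5)
plan()
```

```text
t 31.8 pos [520.  -29.1  20.6] jaw 1.482 J [-0.08  0.63  1.96  0.    0.56 -1.56] F [ 0.4  0.3 -0.5] w 45.5
 jaw -1.659 turn [-180.0, 0.08, 0.02] tilt ok
 jaw 1.482 turn [0.0, 0.01, -0.05] tilt ok
 jaw 4.624 turn [-180.0, 0.08, 0.02] tilt ok
 world->tool axes: x [-0.001  0.    -1.   ] y [-0.996  0.088  0.001] z [0.088 0.996 0.   ]
```

View pics/place1b_s.png

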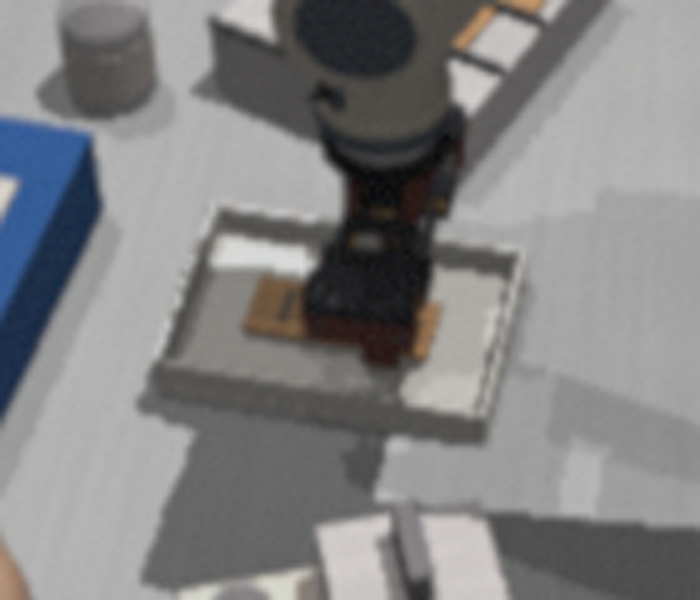

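>>> {"op": "play_rows", "data": {
  "travel": [
    [0, 0, 0],
    [0, 0, 0],
    [0, 0, 0],
    [0, 0, 0]
  ],
  "turn": [
    [0, 0, 0],
    [0, 0, 0],
    [0, 0, 0],
    [0, 0, 0]
  ],
  "claw": -0.5
}}

```text
time: 32.3
position: [520.1, -29.0, 20.7]
eef_rot: [-1.143, 1.25, 1.144]
ft_force: [-0.1, -0.0, 0.1]
width: 65.9
```

>>> {"op": "play_rows", "data": {
  "travel": [
    [-0.02, 0, 0],
    [-0.06, 0, 0],
    [-0.12, 0, 0],
    [-0.12, 0, 0]
  ],
  "turn": [
    [0, 0, 0],
    [0, 0, 0],
    [0, 0, 0],
    [0, 0, 0]
  ]
}}

```text
time: 32.8
position: [523.1, -29.3, 144.8]
eef_rot: [-1.148, 1.244, 1.138]
ft_force: [0.8, 0.4, 0.1]
width: 66.1
```

Run:
```python
from h import *
snap('side','rel1_s',(200,150,340,270),5)
plan(rk(73,-28,150),pk[2]+np.pi/2)
```

```text
t 32.85 pos [521.5 -29.1 142.6] jaw 1.483 J [-0.08  0.41  1.92  0.    0.8  -1.56] F [-0.5 -0.1 -0.4] w 65.8
 jaw -1.982 turn [-161.51, -0.31, 0.08] tilt ok
 jaw 1.16 turn [18.49, 0.05, 0.22] tilt ok
 jaw 4.301 turn [-161.51, -0.31, 0.08] tilt ok
 travel(m) [-0.0071, -0.0947, -0.3253]
 world->tool axes: x [ 0.004 -0.    -1.   ] y [-0.996  0.088 -0.004] z [0.088 0.996 0.   ]
```

View pics/rel1_s.png

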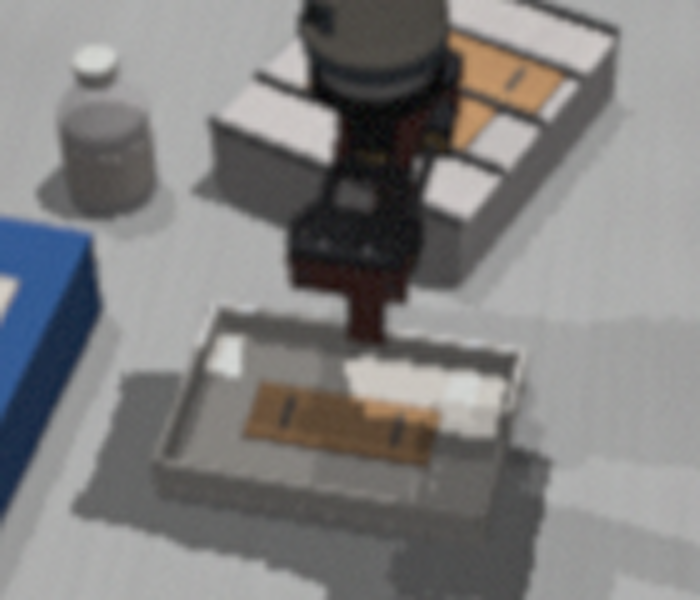

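>>> {"op": "play_rows", "data": {
  "travel": [
    [-0.007, -0.02, -0.05],
    [-0.007, -0.035, -0.11],
    [-0.007, -0.05, -0.17],
    [-0.007, -0.065, -0.22],
    [-0.007, -0.08, -0.27],
    [-0.007, -0.0947, -0.32],
    [0.01, -0.0947, -0.3253],
    [0.03, -0.0947, -0.3253],
    [0.035, -0.0947, -0.3253]
  ],
  "turn": [
    [2, 0, 0],
    [5, 0, 0],
    [8, 0, 0],
    [11, 0, 0],
    [14, 0, 0],
    [18.5, 0, 0.2],
    [18.5, 0, 0.2],
    [18.5, 0, 0.2],
    [18.5, 0, 0.2]
  ],
  "claw": 1
}}

```text
time: 33.98
position: [585.4, -358.9, 104.4]
eef_rot: [-0.898, 1.377, 0.907]
ft_force: [1.2, -0.2, 0.6]
width: 0.8
```

Run:
```python
from h import *
d=snap('side','b2_s',(220,110,340,220),5); print(lane('side',-28,d=d))
plan(rk(73,-28,74),pk[2]+np.pi/2)
```

```text
(array([-86.4,  47.5]), 257)
t 34.02 pos [ 585.9 -359.1  104.9] jaw 1.161 J [-0.57  0.67  1.55  0.    0.93 -1.73] F [-1.3 -0.2 -0.7] w 0.7
 jaw -1.982 turn [-179.91, 0.42, 0.17] tilt ok
 jaw 1.16 turn [0.09, 0.11, -0.27] tilt ok
 jaw 4.301 turn [-179.91, 0.42, 0.17] tilt ok
 travel(m) [0.0309, -0.0022, -0.0017]
 world->tool axes: x [-0.004  0.004 -1.   ] y [-0.917  0.398  0.005] z [0.398 0.917 0.002]
```

View pics/b2_s.png

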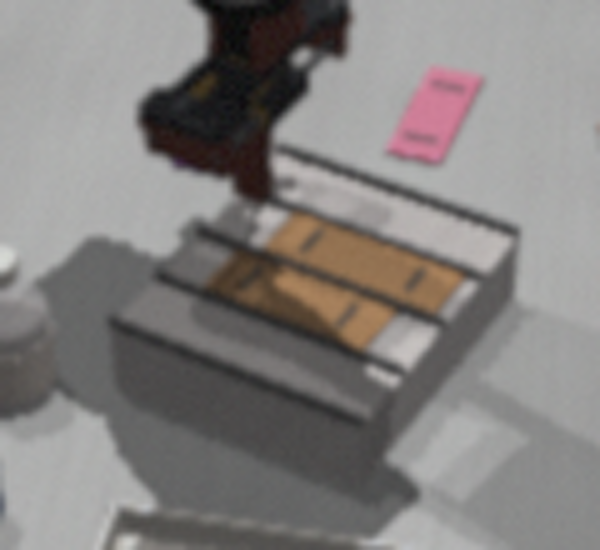

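>>> {"op": "play_rows", "data": {
  "travel": [
    [0.015, -0.002, -0.0017],
    [0.0294, -0.002, -0.0017],
    [0.0294, -0.002, -0.0017],
    [0.0294, -0.002, -0.0017]
  ],
  "turn": [
    [0, 0, 0],
    [0, 0, -0.2],
    [0, 0, -0.2],
    [0, 0, -0.2]
  ]
}}

```text
time: 34.52
position: [586.8, -361.1, 75.1]
eef_rot: [-0.901, 1.375, 0.905]
ft_force: [0.2, 1.3, -0.4]
width: 0.5
```

Run:
```python
from h import *
plan(rk(-5,-28,75),pk[2]+np.pi/2)
```

```text
t 34.52 pos [ 586.8 -361.1   75.1] jaw 1.162 J [-0.57  0.71  1.56  0.    0.88 -1.73] F [ 0.2  1.3 -0.4] w 0.5
 jaw -1.982 turn [-179.9, 0.15, 0.18] tilt ok
 jaw 1.16 turn [0.1, 0.11, -0.09] tilt ok
 jaw 4.301 turn [-179.9, 0.15, 0.18] tilt ok
 travel(m) [0.0002, 0.0775, -0.0]
 world->tool axes: x [-0.001  0.002 -1.   ] y [-0.917  0.398  0.002] z [0.398 0.917 0.002]
```

>>> {"op": "play_rows", "data": {
  "travel": [
    [0, 0.008, 0],
    [0, 0.016, 0],
    [0, 0.026, 0],
    [0, 0.036, 0],
    [0, 0.046, 0],
    [0, 0.056, 0],
    [0, 0.066, 0],
    [0, 0.0745, 0],
    [0, 0.0775, 0],
    [0, 0.0775, 0]
  ],
  "turn": [
    [0, 0, 0],
    [0, 0, 0],
    [0, 0, 0],
    [0, 0, 0],
    [0, 0, 0],
    [0, 0, 0],
    [0, 0, 0],
    [0, 0, 0],
    [0, 0, 0],
    [0, 0, 0]
  ]
}}

```text
time: 35.78
position: [515.6, -330.3, 75.3]
eef_rot: [-0.901, 1.375, 0.905]
ft_force: [-0.6, -0.4, 0.9]
width: 0.6
```

Run:
```python
from h import *
d=snap('side','b2p_s',(220,110,340,220),5); print(lane('side',-28,d=d))
print(rkinv(env.read_state()['position']))
plan(rk(-121,-28,160),pk[2]+np.pi/2)
```

```text
(array([-156. ,    0.5]), 281)
[np.float64(-4.815925761360875), np.float64(-27.98026304681061)]
t 35.83 pos [ 515.8 -330.3   75.3] jaw 1.162 J [-0.59  0.62  1.74  0.    0.78 -1.75] F [-0.1 -0.4 -0.2] w 0.5
 jaw -1.982 turn [-179.9, 0.13, 0.17] tilt ok
 jaw 1.16 turn [0.1, 0.11, -0.08] tilt ok
 jaw 4.301 turn [-179.9, 0.13, 0.17] tilt ok
 travel(m) [-0.0846, 0.1163, 0.0004]
 world->tool axes: x [-0.001  0.002 -1.   ] y [-0.917  0.398  0.001] z [0.398 0.917 0.002]
```

View pics/b2p_s.png

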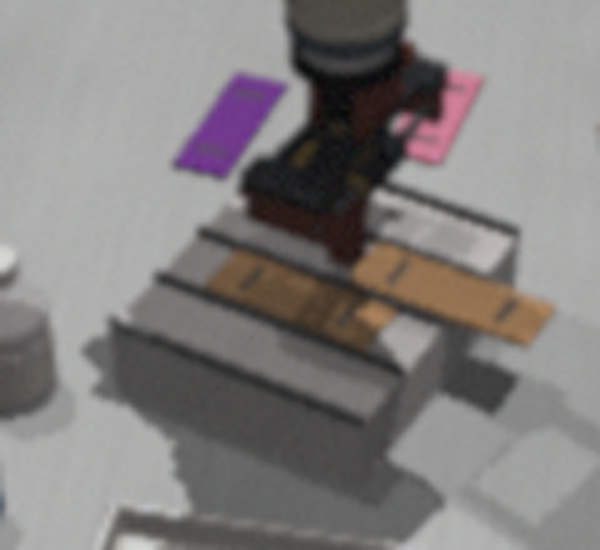

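>>> {"op": "play_rows", "data": {
  "travel": [
    [0, -0.004, 0],
    [-0.02, -0.004, 0],
    [-0.06, -0.004, 0],
    [-0.085, 0.02, 0],
    [-0.085, 0.07, 0],
    [-0.085, 0.119, 0],
    [-0.085, 0.119, 0]
  ],
  "turn": [
    [0, 0, 0],
    [0, 0, 0],
    [0, 0, 0],
    [0, 0, 0],
    [0, 0, 0],
    [0, 0, 0],
    [0, 0, 0]
  ]
}}

```text
time: 36.7
position: [404.0, -281.7, 161.4]
eef_rot: [-0.899, 1.375, 0.905]
ft_force: [0.1, 0.5, 0.3]
width: 0.6
```

>>> {"op": "play_rows", "data": {
  "travel": [
    [0, 0, 0],
    [0, 0, 0],
    [0, 0, 0],
    [0, 0, 0],
    [0, 0, 0]
  ],
  "turn": [
    [0, 0, 0],
    [0, 0, 0],
    [0, 0, 0],
    [0, 0, 0],
    [0, 0, 0]
  ],
  "claw": -1
}}

```text
time: 37.33
position: [404.1, -281.7, 161.2]
eef_rot: [-0.899, 1.376, 0.906]
ft_force: [0.1, 0.1, 0.1]
width: 47.0
```

Run:
```python
from h import *
d=snap('side','b2q_s',(220,110,340,220),5); print(lane('side',-28,d=d))
plan(rk(-124,-28,69.5),pk[2]+np.pi/2)
```

```text
(array([-155. ,  -21.1]), 270)
t 37.38 pos [ 404.1 -281.7  161.2] jaw 1.161 J [-0.63  0.34  1.97  0.    0.83 -1.8 ] F [ 0.1 -0.1  0.5] w 50.9
 jaw -1.982 turn [-179.93, 0.3, 0.21] tilt ok
 jaw 1.16 turn [0.07, 0.13, -0.19] tilt ok
 jaw 4.301 turn [-179.93, 0.3, 0.21] tilt ok
 travel(m) [0.0917, -0.003, -0.0001]
 world->tool axes: x [-0.002  0.003 -1.   ] y [-0.917  0.398  0.003] z [0.398 0.917 0.002]
```

View pics/b2q_s.png

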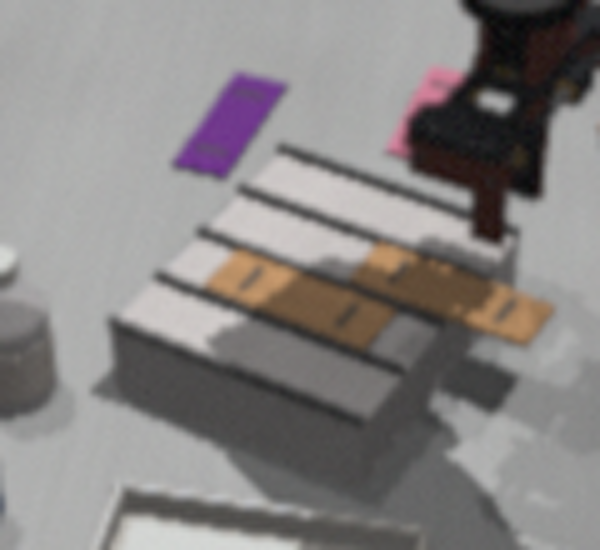

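>>> {"op": "play_rows", "data": {
  "travel": [
    [0, -0.003, 0],
    [0, -0.003, 0],
    [0.03, -0.003, 0],
    [0.06, -0.003, 0],
    [0.08, -0.003, 0],
    [0.0917, -0.003, 0],
    [0.0917, -0.003, 0],
    [0.0917, -0.003, 0]
  ],
  "turn": [
    [0, 0, 0],
    [0, 0, -0.2],
    [0, 0, -0.2],
    [0, 0, -0.2],
    [0, 0, -0.2],
    [0, 0, -0.2],
    [0, 0, -0.2],
    [0, 0, -0.2]
  ]
}}

```text
time: 38.38
position: [407.0, -282.9, 70.1]
eef_rot: [-0.902, 1.373, 0.902]
ft_force: [-0.0, 0.5, -0.1]
width: 87.7
```

>>> {"op": "play_rows", "data": {
  "travel": [
    [0, 0, 0],
    [0, 0, 0],
    [0, 0, 0],
    [0, 0, 0],
    [0, 0, 0]
  ],
  "turn": [
    [0, 0, 0],
    [0, 0, 0],
    [0, 0, 0],
    [0, 0, 0],
    [0, 0, 0]
  ],
  "claw": 1
}}

```text
time: 39.0
position: [407.0, -282.9, 70.1]
eef_rot: [-0.902, 1.373, 0.902]
ft_force: [0.1, -0.2, 0.4]
width: 45.7
```

>>> {"op": "play_rows", "data": {
  "travel": [
    [-0.003, 0, 0],
    [-0.008, 0, 0],
    [-0.02, 0, 0],
    [-0.05, 0, 0],
    [-0.09, 0, 0],
    [-0.09, 0, 0]
  ],
  "turn": [
    [0, 0, 0],
    [0, 0, 0],
    [0, 0, 0],
    [0, 0, 0],
    [0, 0, 0],
    [0, 0, 0]
  ]
}}

```text
time: 39.75
position: [408.6, -284.3, 163.5]
eef_rot: [-0.907, 1.371, 0.897]
ft_force: [0.2, 0.1, -0.6]
width: 45.5
```

Run:
```python
from h import *
plan()
snap('side','b2h_s',(200,110,360,270),4); 
trayfit()
for n in('side','top'):
    D=snap(n)
    for q in env.spot_point(n,'tray')[:1]: print(n,q['score'],q['xy'],back(D,q['xy'],0)[0])
```

```text
t 39.75 pos [ 408.6 -284.3  163.5] jaw 1.161 J [-0.63  0.34  1.97  0.    0.83 -1.8 ] F [ 0.2  0.1 -0.6] w 45.5
 jaw -1.981 turn [180.0, 0.69, -0.06] tilt ok
 jaw 1.161 turn [-0.0, 0.04, 0.44] tilt ok
 jaw 4.303 turn [180.0, 0.69, -0.06] tilt ok
 world->tool axes: x [ 0.007 -0.002 -1.   ] y [-0.917  0.398 -0.008] z [0.398 0.917 0.001]
['side', 'top'] [0.61, 0.8] [ 5.49234e+02 -4.85270e+01 -1.02000e-01] 0.415
['side'] [0.61] [ 5.49411e+02 -4.84330e+01 -1.02000e-01] 0.182
['top'] [0.8] [ 5.48853e+02 -4.91230e+01 -1.10000e-01] 0.231
side 0.61 [269.4, 228.2] [551.3031836  -64.12742585   0.        ]
top 0.73 [271.1, 204.9] [549.27114578 -45.59840638   0.        ]
```

View pics/b2h_s.png

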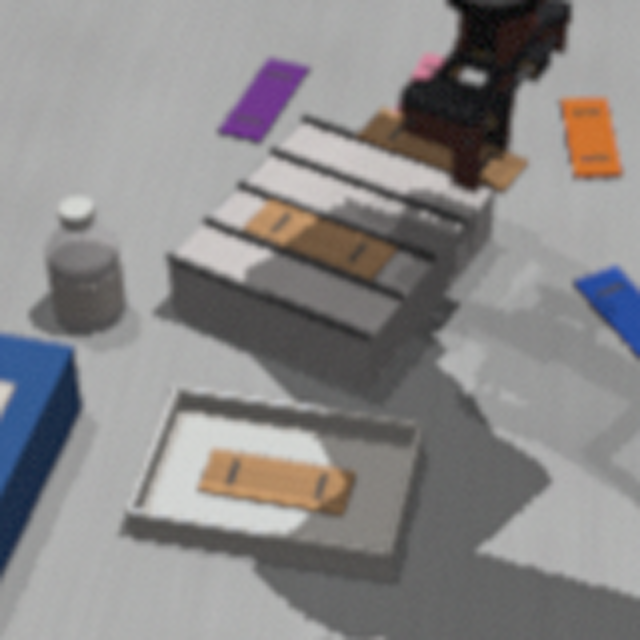

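```bash
cat >> h.py <<'E'
def trayov(p,name,cams=('side',)):
    for cam in cams:
        d=snap(cam); im=cv2.resize(d['image'][:,:,::-1],None,fx=5,fy=5,interpolation=cv2.INTER_CUBIC)
        c,s=np.cos(p[2]),np.sin(p[2])
        for z,col in((30,(0,0,255)),(0,(0,255,0))):
            L=np.array([[-105,-70],[-105,70],[105,70],[105,-70]]); W=np.c_[p[0]+c*L[:,0]-s*L[:,1],p[1]+s*L[:,0]+c*L[:,1],np.full(4,z)]
            cv2.polylines(im,[((proj(d,W)+.5)*5).astype(int).reshape(-1,1,2)],True,col,1)
        u,v=(proj(d,[p[0],p[1],10])[0]*5).astype(int); cv2.imwrite(f'pics/{name}_{cam}.png',im[v-250:v+250,u-300:u+300])
        hsv=cv2.cvtColor(d['image'],cv2.COLOR_RGB2HSV); m=(hsv[:,:,0]>8)&(hsv[:,:,0]<25)&(hsv[:,:,1]>70)
        vv,uu=np.nonzero(m); P=back(d,np.c_[uu,vv],10)[:,:2]-p[:2]; L=P@np.array([[c,-s],[s,c]]); q=L[(abs(L[:,0])<100)&(abs(L[:,1])<65)]
        if len(q): print(cam,'wood in tray frame',np.percentile(q,[1,99],axis=0).round(1).tolist(),len(q))
E
python3 - <<'E'
from h import *
trayov((549.2,-48.6,-.103),'ov2',('side','top'))
plan()
E
```

```text
side wood in tray frame [[-55.6, -21.0], [58.5, 22.7]] 372
top wood in tray frame [[-57.5, -22.6], [57.1, 20.0]] 397
t 40.3 pos [ 406.7 -282.9  159.7] jaw 1.161 J [-0.63  0.35  1.97  0.    0.82 -1.8 ] F [-0.   0.8 -0.8] w 45.4
 jaw -1.981 turn [180.0, 0.02, -0.21] tilt ok
 jaw 1.161 turn [-0.0, 0.13, 0.01] tilt ok
 jaw 4.303 turn [180.0, 0.02, -0.21] tilt ok
 world->tool axes: x [ 0.001  0.002 -1.   ] y [-0.917  0.398 -0.   ] z [0.398 0.917 0.002]
```

View pics/ov2_side.png

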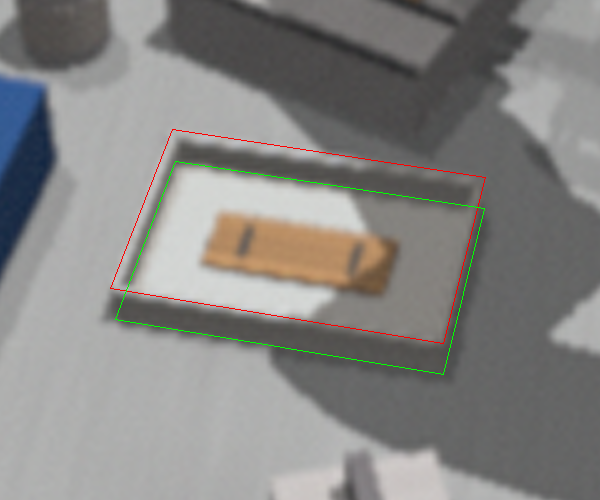

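View pics/ov2_top.png

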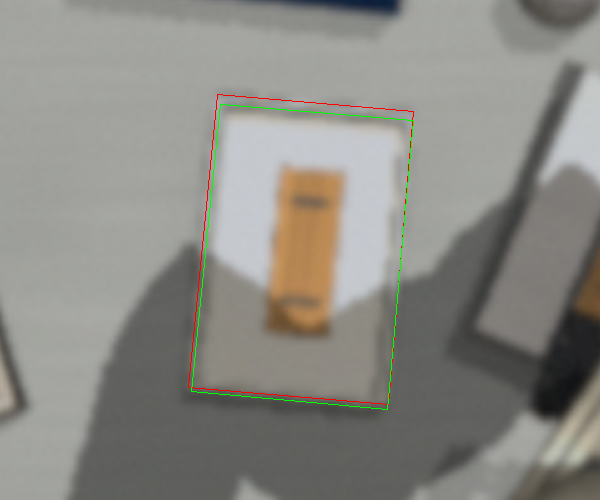

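Run:
```python
from h import *
plan([511.2,-44.7,110],-.103+np.pi/2)
```

```text
t 40.3 pos [ 406.7 -282.9  159.7] jaw 1.161 J [-0.63  0.35  1.97  0.    0.82 -1.8 ] F [-0.   0.8 -0.8] w 45.4
 jaw -1.674 turn [162.42, 0.05, -0.18] tilt ok
 jaw 1.468 turn [-17.58, 0.13, 0.03] tilt ok
 jaw 4.609 turn [162.42, 0.05, -0.18] tilt ok
 travel(m) [0.0503, -0.001, 0.26]
 world->tool axes: x [ 0.001  0.002 -1.   ] y [-0.917  0.398 -0.   ] z [0.398 0.917 0.002]
```

>>> {"op": "play_rows", "data": {
  "travel": [
    [0, 0, 0.03],
    [0, 0, 0.07],
    [0, 0, 0.11],
    [0, 0, 0.15],
    [0, 0, 0.19],
    [0, 0, 0.23],
    [0.02, 0, 0.255],
    [0.04, -0.001, 0.26],
    [0.0503, -0.001, 0.26],
    [0.0503, -0.001, 0.26]
  ],
  "turn": [
    [-2, 0, 0],
    [-4, 0, 0],
    [-6, 0, 0],
    [-9, 0, 0],
    [-12, 0, 0],
    [-15, 0, 0],
    [-17.6, 0.1, 0],
    [-17.6, 0.1, 0],
    [-17.6, 0.1, 0],
    [-17.6, 0.1, 0]
  ]
}}

```text
time: 41.55
position: [510.6, -44.9, 109.3]
eef_rot: [-1.132, 1.257, 1.134]
ft_force: [-0.7, -0.1, -1.2]
width: 45.3
```

Run:
```python
from h import *
snap('side','place2_s',(200,160,340,280),5)
plan([511.2,-44.7,25],-.103+np.pi/2)
```

```text
t 41.6 pos [511.  -45.1 109.9] jaw 1.468 J [-0.11  0.45  1.96  0.    0.73 -1.58] F [ 0.3  1.1 -0.9] w 45.7
 jaw -1.674 turn [179.99, 0.0, -0.03] tilt ok
 jaw 1.468 turn [-0.01, 0.02, 0.0] tilt ok
 jaw 4.609 turn [179.99, 0.0, -0.03] tilt ok
 travel(m) [0.0849, -0.0001, 0.0004]
 world->tool axes: x [ 0.  0. -1.] y [-0.995  0.103 -0.   ] z [0.103 0.995 0.   ]
```

View pics/place2_s.png

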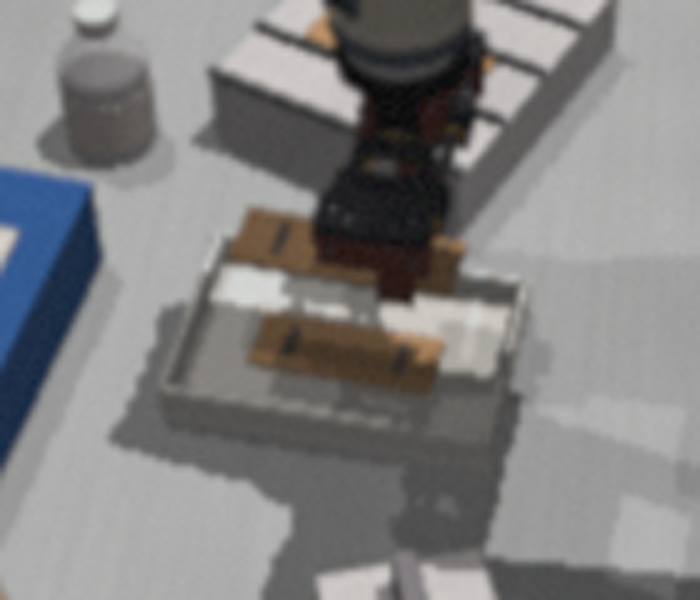

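>>> {"op": "play_rows", "data": {
  "travel": [
    [0.03, 0, 0],
    [0.06, 0, 0],
    [0.078, 0, 0.0004],
    [0.085, 0, 0.0004],
    [0.085, 0, 0.0004]
  ],
  "turn": [
    [0, 0, 0],
    [0, 0, 0],
    [0, 0, 0],
    [0, 0, 0],
    [0, 0, 0]
  ]
}}

```text
time: 42.22
position: [511.4, -44.8, 25.2]
eef_rot: [-1.133, 1.256, 1.133]
ft_force: [0.2, 0.1, -0.7]
width: 45.8
```

>>> {"op": "play_rows", "data": {
  "travel": [
    [0, 0, 0],
    [0, 0, 0],
    [0, 0, 0],
    [0, 0, 0]
  ],
  "turn": [
    [0, 0, 0],
    [0, 0, 0],
    [0, 0, 0],
    [0, 0, 0]
  ],
  "claw": -0.5
}}

```text
time: 42.72
position: [511.5, -44.8, 25.4]
eef_rot: [-1.133, 1.256, 1.132]
ft_force: [0.4, 0.5, -0.3]
width: 65.5
```

>>> {"op": "play_rows", "data": {
  "travel": [
    [-0.02, 0, 0],
    [-0.06, 0, 0],
    [-0.12, 0, 0],
    [-0.12, 0, 0]
  ],
  "turn": [
    [0, 0, 0],
    [0, 0, 0],
    [0, 0, 0],
    [0, 0, 0]
  ]
}}

```text
time: 43.22
position: [514.3, -45.2, 149.5]
eef_rot: [-1.137, 1.25, 1.126]
ft_force: [0.4, 0.7, 0.2]
width: 65.7
```

Run:
```python
from h import *
snap('side','rel2_s',(200,160,340,280),5)
plan(rk(86,28,110),pk[2]+np.pi/2)
```

```text
t 43.27 pos [512.7 -45.  147.3] jaw 1.467 J [-0.11  0.39  1.94  0.    0.81 -1.58] F [-0.3 -0.1 -0.9] w 66.1
 jaw -1.982 turn [-162.37, -0.43, 0.09] tilt ok
 jaw 1.16 turn [17.63, 0.06, 0.3] tilt ok
 jaw 4.301 turn [-162.37, -0.43, 0.09] tilt ok
 travel(m) [0.038, -0.1358, -0.2577]
 world->tool axes: x [ 0.005 -0.    -1.   ] y [-0.995  0.103 -0.005] z [0.103 0.995 0.   ]
```

View pics/rel2_s.png

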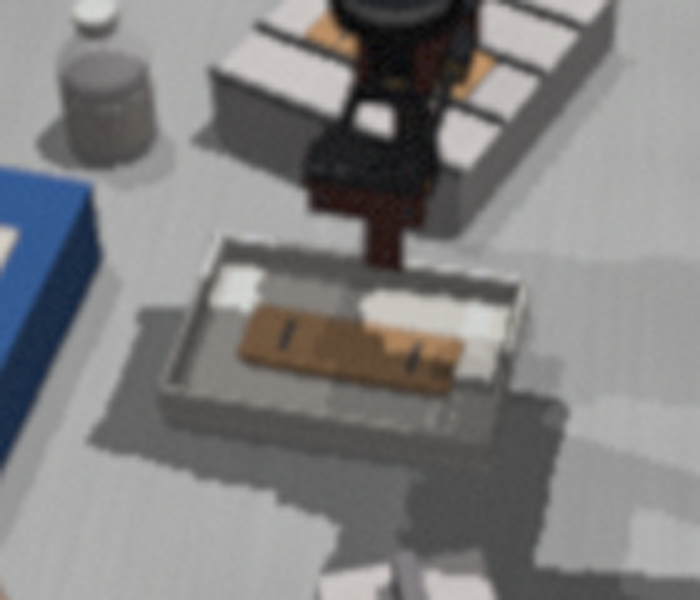

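>>> {"op": "play_rows", "data": {
  "travel": [
    [0, -0.03, -0.04],
    [0, -0.06, -0.09],
    [0, -0.085, -0.14],
    [0, -0.11, -0.19],
    [0, -0.1358, -0.24],
    [0.01, -0.1358, -0.2577],
    [0.025, -0.1358, -0.2577],
    [0.038, -0.1358, -0.2577],
    [0.038, -0.1358, -0.2577]
  ],
  "turn": [
    [3, 0, 0],
    [6, 0, 0],
    [9, 0, 0],
    [12, 0, 0],
    [15, 0, 0],
    [17.6, 0, 0.2],
    [17.6, 0, 0.2],
    [17.6, 0, 0.2],
    [17.6, 0, 0.2]
  ],
  "claw": 1
}}

```text
time: 44.4
position: [620.2, -313.1, 107.9]
eef_rot: [-0.901, 1.375, 0.906]
ft_force: [0.8, 0.8, -0.1]
width: 0.4
```

Run:
```python
from h import *
d=snap('side','b3_s',(220,110,340,220),5); print(lane('side',28,d=d))
plan(rk(86,28,75),pk[2]+np.pi/2)
```

```text
(array([-62.6,  62.1]), 253)
t 44.45 pos [ 620.9 -313.6  109.1] jaw 1.162 J [-0.49  0.67  1.53  0.    0.94 -1.65] F [-0.1 -0.2 -0.4] w 0.3
 jaw -1.982 turn [-179.87, 0.04, 0.15] tilt ok
 jaw 1.16 turn [0.13, 0.09, -0.03] tilt ok
 jaw 4.301 turn [-179.87, 0.04, 0.15] tilt ok
 travel(m) [0.0341, -0.0011, -0.0014]
 world->tool axes: x [ 0.     0.002 -1.   ] y [-0.918  0.397  0.   ] z [0.397 0.918 0.002]
```

View pics/b3_s.png

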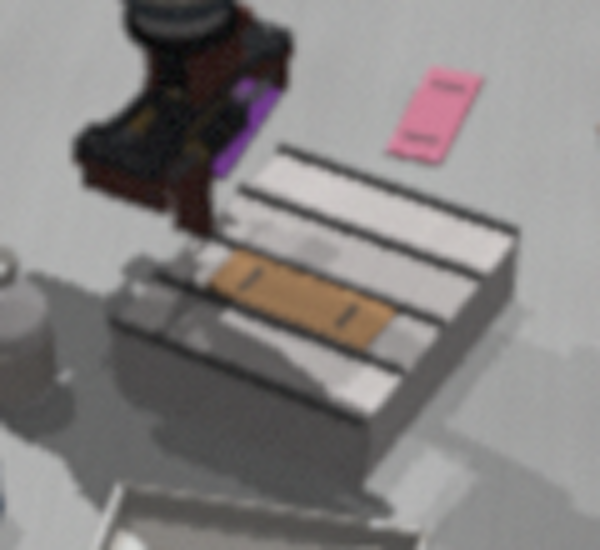

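>>> {"op": "play_rows", "data": {
  "travel": [
    [0.018, -0.001, -0.0014],
    [0.034, -0.001, -0.0014],
    [0.034, -0.001, -0.0014],
    [0.034, -0.001, -0.0014]
  ],
  "turn": [
    [0, 0, 0],
    [0, 0, 0],
    [0, 0, 0],
    [0, 0, 0]
  ]
}}

```text
time: 44.95
position: [621.3, -315.2, 74.4]
eef_rot: [-0.902, 1.374, 0.904]
ft_force: [0.7, 0.3, 0.3]
width: 0.4
```

Run:
```python
from h import *
plan(rk(-12,28,75.3),pk[2]+np.pi/2)
```

```text
t 44.95 pos [ 621.3 -315.2   74.4] jaw 1.162 J [-0.49  0.72  1.54  0.    0.89 -1.65] F [0.7 0.3 0.3] w 0.4
 jaw -1.982 turn [-179.87, 0.06, 0.15] tilt ok
 jaw 1.16 turn [0.13, 0.1, -0.04] tilt ok
 jaw 4.301 turn [-179.87, 0.06, 0.15] tilt ok
 travel(m) [-0.0008, 0.0978, 0.0002]
 world->tool axes: x [ 0.     0.002 -1.   ] y [-0.918  0.397  0.001] z [0.397 0.918 0.002]
```

>>> {"op": "play_rows", "data": {
  "travel": [
    [-0.0008, 0.01, 0],
    [-0.0008, 0.02, 0],
    [-0.0008, 0.03, 0],
    [-0.0008, 0.04, 0],
    [-0.0008, 0.05, 0],
    [-0.0008, 0.06, 0],
    [-0.0008, 0.07, 0],
    [-0.0008, 0.08, 0],
    [-0.0008, 0.089, 0],
    [-0.0008, 0.095, 0],
    [-0.0008, 0.098, 0],
    [-0.0008, 0.098, 0]
  ],
  "turn": [
    [0, 0, 0],
    [0, 0, 0],
    [0, 0, 0],
    [0, 0, 0],
    [0, 0, 0],
    [0, 0, 0],
    [0, 0, 0],
    [0, 0, 0],
    [0, 0, 0],
    [0, 0, 0],
    [0, 0, 0],
    [0, 0, 0]
  ]
}}

```text
time: 46.45
position: [531.2, -276.2, 75.3]
eef_rot: [-0.902, 1.374, 0.904]
ft_force: [-0.5, 0.6, -0.5]
width: 0.3
```

Run:
```python
from h import *
d=snap('side','b3p_s',(220,110,340,220),5); print(lane('side',28,d=d))
print(rkinv(env.read_state()['position']))
plan(rk(-123,28,160),pk[2]+np.pi/2)
```

```text
(array([-152.6,   23.7]), 280)
[np.float64(-12.156924656892189), np.float64(27.802880228114283)]
t 46.5 pos [ 531.4 -276.3   75.3] jaw 1.162 J [-0.5   0.61  1.77  0.    0.76 -1.66] F [ 0.7 -1.1 -0.2] w 0.4
 jaw -1.982 turn [-179.87, 0.07, 0.15] tilt ok
 jaw 1.16 turn [0.13, 0.1, -0.04] tilt ok
 jaw 4.301 turn [-179.87, 0.07, 0.15] tilt ok
 travel(m) [-0.0846, 0.1109, 0.0006]
 world->tool axes: x [-0.     0.002 -1.   ] y [-0.918  0.397  0.001] z [0.397 0.918 0.002]
```

View pics/b3p_s.png

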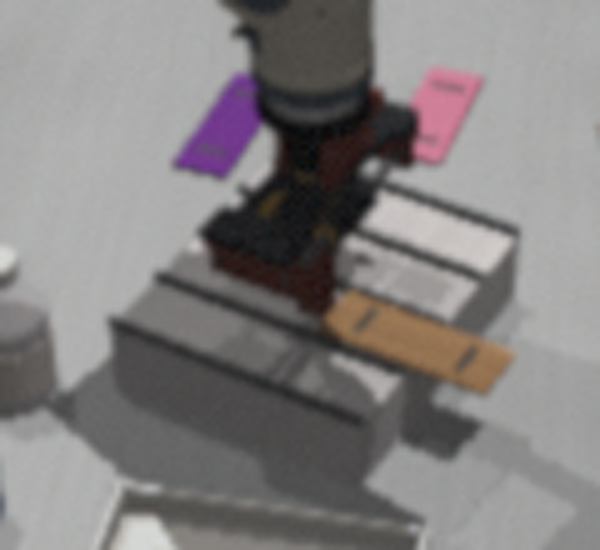

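>>> {"op": "play_rows", "data": {
  "travel": [
    [0, -0.004, 0],
    [-0.02, -0.004, 0],
    [-0.06, -0.004, 0],
    [-0.085, 0.02, 0],
    [-0.085, 0.07, 0],
    [-0.085, 0.111, 0],
    [-0.085, 0.111, 0]
  ],
  "turn": [
    [0, 0, 0],
    [0, 0, 0],
    [0, 0, 0],
    [0, 0, 0],
    [0, 0, 0],
    [0, 0, 0],
    [0, 0, 0]
  ]
}}

```text
time: 47.38
position: [427.3, -231.2, 161.5]
eef_rot: [-0.901, 1.375, 0.905]
ft_force: [0.6, 0.2, 0.5]
width: 0.5
```

>>> {"op": "play_rows", "data": {
  "travel": [
    [0, 0, 0],
    [0, 0, 0],
    [0, 0, 0],
    [0, 0, 0],
    [0, 0, 0],
    [0, 0, 0],
    [0, 0, 0]
  ],
  "turn": [
    [0, 0, 0],
    [0, 0, 0],
    [0, 0, 0],
    [0, 0, 0],
    [0, 0, 0],
    [0, 0, 0],
    [0, 0, 0]
  ],
  "claw": -1
}}

```text
time: 48.25
position: [427.3, -231.2, 161.5]
eef_rot: [-0.901, 1.375, 0.905]
ft_force: [0.3, -0.0, -0.6]
width: 67.0
```

Run:
```python
from h import *
d=snap('side','b3q_s',(220,110,340,220),5); print(lane('side',28,d=d))
plan(rk(-123,28,69.5),pk[2]+np.pi/2)
```

```text
(array([-153.2,  -28.3]), 266)
t 48.3 pos [ 427.2 -231.2  161.5] jaw 1.162 J [-0.52  0.33  1.99  0.    0.82 -1.68] F [-0.7  0.3 -0.2] w 70.8
 jaw -1.982 turn [-179.88, 0.16, 0.16] tilt ok
 jaw 1.16 turn [0.12, 0.1, -0.1] tilt ok
 jaw 4.301 turn [-179.88, 0.16, 0.16] tilt ok
 travel(m) [0.0919, -0.0028, 0.0003]
 world->tool axes: x [-0.001  0.002 -1.   ] y [-0.918  0.398  0.002] z [0.398 0.918 0.002]
```

View pics/b3q_s.png

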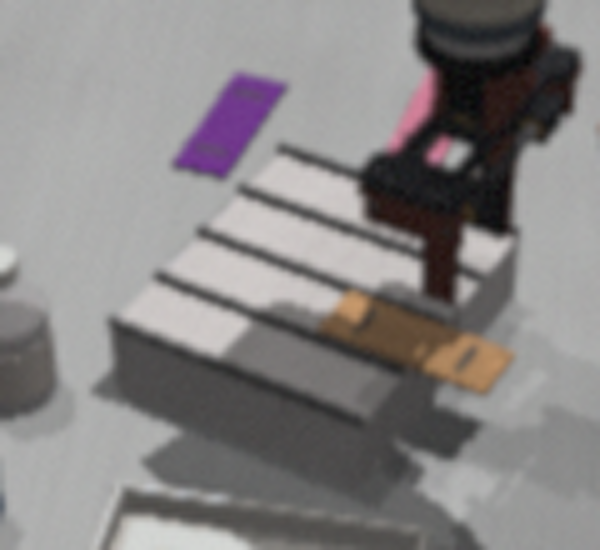

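>>> {"op": "play_rows", "data": {
  "travel": [
    [0.02, -0.0028, 0],
    [0.045, -0.0028, 0],
    [0.07, -0.0028, 0],
    [0.088, -0.0028, 0],
    [0.0915, -0.0028, 0],
    [0.0915, -0.0028, 0]
  ],
  "turn": [
    [0, 0, 0],
    [0, 0, 0],
    [0, 0, 0],
    [0, 0, 0],
    [0, 0, 0],
    [0, 0, 0]
  ]
}}

```text
time: 49.05
position: [429.8, -232.2, 70.1]
eef_rot: [-0.901, 1.375, 0.905]
ft_force: [0.4, 0.3, -0.7]
width: 87.6
```

>>> {"op": "play_rows", "data": {
  "travel": [
    [0, 0, 0],
    [0, 0, 0],
    [0, 0, 0],
    [0, 0, 0],
    [0, 0, 0]
  ],
  "turn": [
    [0, 0, 0],
    [0, 0, 0],
    [0, 0, 0],
    [0, 0, 0],
    [0, 0, 0]
  ],
  "claw": 1
}}

```text
time: 49.68
position: [429.9, -232.2, 70.2]
eef_rot: [-0.901, 1.375, 0.905]
ft_force: [0.7, -0.0, 1.3]
width: 45.6
```

>>> {"op": "play_rows", "data": {
  "travel": [
    [-0.003, 0, 0],
    [-0.008, 0, 0],
    [-0.02, 0, 0],
    [-0.05, 0, 0],
    [-0.09, 0, 0],
    [-0.09, 0, 0]
  ],
  "turn": [
    [0, 0, 0],
    [0, 0, 0],
    [0, 0, 0],
    [0, 0, 0],
    [0, 0, 0],
    [0, 0, 0]
  ]
}}

```text
time: 50.42
position: [431.8, -233.5, 163.4]
eef_rot: [-0.905, 1.372, 0.9]
ft_force: [-0.6, 0.6, -0.9]
width: 45.8
```

Run:
```python
from h import *
snap('side','b3h_s',(200,110,360,270),4); 
trayfit((549,-48,-.1))
trayov((549.2,-48.6,-.103),'ov3',('side',))
plan([513.8,-45.0,115],-.103+np.pi/2)
```

```text
['side', 'top'] [0.93, 0.56] [ 5.49854e+02 -4.77490e+01 -1.07000e-01] 0.505
['side'] [0.93] [ 5.4990e+02 -4.7918e+01 -1.0600e-01] 0.244
['top'] [0.56] [ 5.50002e+02 -4.81120e+01 -1.06000e-01] 0.262
side wood in tray frame [[-68.0, -24.8], [66.8, 22.2]] 469
t 50.73 pos [ 429.3 -232.   159.2] jaw 1.162 J [-0.52  0.34  1.98  0.    0.82 -1.68] F [ 0.5 -0.4 -1.1] w 45.8
 jaw -1.674 turn [162.47, -0.29, -0.21] tilt ok
 jaw 1.468 turn [-17.53, 0.15, -0.2] tilt ok
 jaw 4.609 turn [162.47, -0.29, -0.21] tilt ok
 travel(m) [0.0446, -0.0034, 0.2051]
 world->tool axes: x [-0.003  0.003 -1.   ] y [-0.918  0.398  0.004] z [0.398 0.918 0.002]
```

View pics/b3h_s.png

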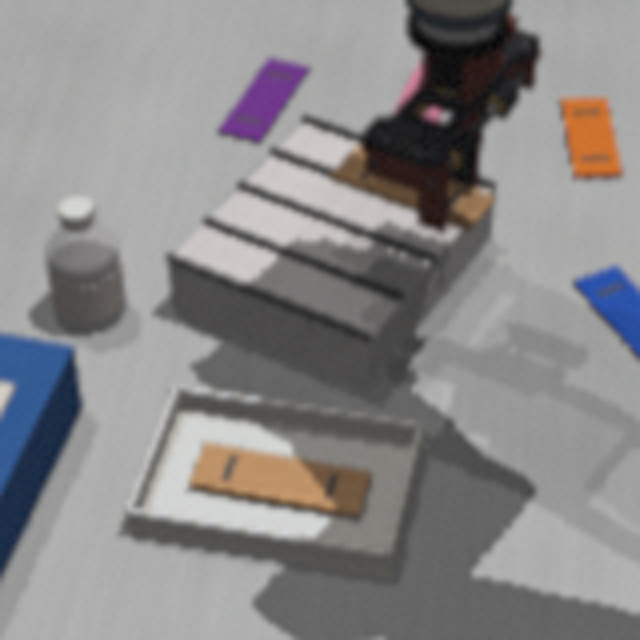

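View pics/ov3_side.png

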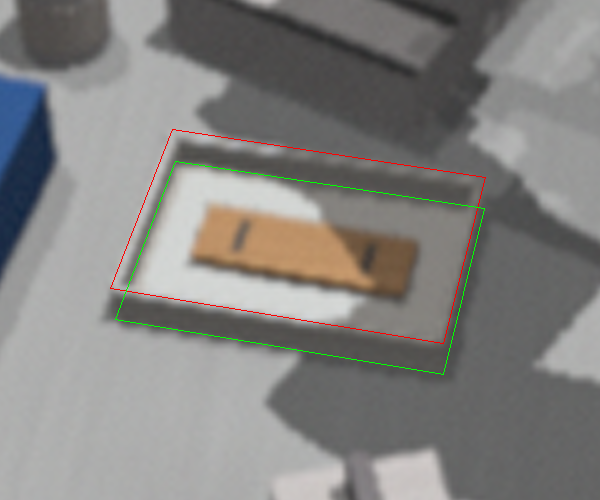

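>>> {"op": "play_rows", "data": {
  "travel": [
    [0, 0, 0.03],
    [0, 0, 0.065],
    [0, 0, 0.1],
    [0, 0, 0.135],
    [0, -0.002, 0.17],
    [0.01, -0.003, 0.195],
    [0.03, -0.0034, 0.205],
    [0.0446, -0.0034, 0.2051],
    [0.0446, -0.0034, 0.2051],
    [0.0446, -0.0034, 0.2051]
  ],
  "turn": [
    [-2, 0, 0],
    [-4, 0, 0],
    [-7, 0, 0],
    [-10, 0, 0],
    [-13, 0, 0],
    [-16, 0, 0],
    [-17.5, 0.1, -0.2],
    [-17.5, 0.1, -0.2],
    [-17.5, 0.1, -0.2],
    [-17.5, 0.1, -0.2]
  ]
}}

```text
time: 51.98
position: [513.7, -45.5, 115.0]
eef_rot: [-1.131, 1.256, 1.132]
ft_force: [-0.1, -0.2, 0.1]
width: 45.6
```

Run:
```python
from h import *
snap('side','place3_s',(200,160,340,280),5)
plan([514,-45,30],-.103+np.pi/2)
```

```text
t 52.02 pos [513.9 -45.6 115.3] jaw 1.466 J [-0.11  0.45  1.95  0.    0.74 -1.58] F [-0.   0.2 -0.9] w 45.7
 jaw -1.674 turn [179.91, 0.05, -0.07] tilt ok
 jaw 1.468 turn [-0.09, 0.05, 0.03] tilt ok
 jaw 4.609 turn [179.91, 0.05, -0.07] tilt ok
 travel(m) [0.0853, 0.0, 0.0005]
 world->tool axes: x [ 0.001  0.001 -1.   ] y [-0.995  0.104 -0.001] z [0.104 0.995 0.001]
```

View pics/place3_s.png

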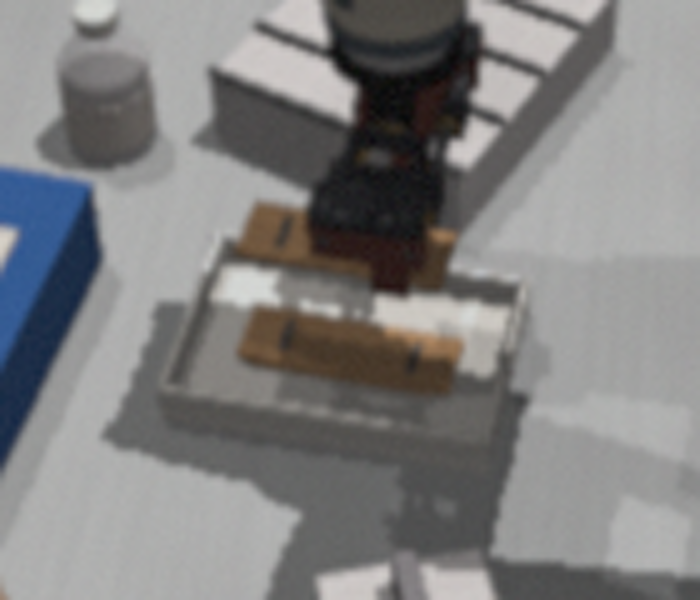

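>>> {"op": "play_rows", "data": {
  "travel": [
    [0.03, 0, 0],
    [0.06, 0, 0],
    [0.078, 0, 0.0005],
    [0.085, 0, 0.0005],
    [0.085, 0, 0.0005]
  ],
  "turn": [
    [0, 0, 0],
    [0, 0, 0],
    [0, 0, 0],
    [0, 0, 0],
    [0, 0, 0]
  ]
}}

```text
time: 52.65
position: [514.3, -45.1, 30.5]
eef_rot: [-1.132, 1.256, 1.132]
ft_force: [-0.8, 0.6, -0.3]
width: 45.3
```

>>> {"op": "play_rows", "data": {
  "travel": [
    [0, 0, 0],
    [0, 0, 0],
    [0, 0, 0],
    [0, 0, 0]
  ],
  "turn": [
    [0, 0, 0],
    [0, 0, 0],
    [0, 0, 0],
    [0, 0, 0]
  ],
  "claw": -0.5
}}

```text
time: 53.15
position: [514.4, -45.1, 30.7]
eef_rot: [-1.132, 1.256, 1.131]
ft_force: [-0.5, 0.3, 0.2]
width: 65.9
```

>>> {"op": "play_rows", "data": {
  "travel": [
    [-0.02, 0, 0],
    [-0.06, 0, 0],
    [-0.12, 0, 0],
    [-0.16, 0.05, 0],
    [-0.16, 0.1, 0.05],
    [-0.16, 0.12, 0.05],
    [-0.16, 0.12, 0.05]
  ],
  "turn": [
    [0, 0, 0],
    [0, 0, 0],
    [0, 0, 0],
    [0, 0, 0],
    [0, 0, 0],
    [0, 0, 0],
    [0, 0, 0]
  ]
}}

```text
time: 54.02
position: [398.5, 17.6, 190.8]
eef_rot: [-1.133, 1.255, 1.133]
ft_force: [0.1, 0.3, 0.9]
width: 65.5
```

Run:
```python
from h import *
plan()
trayov((549.2,-48.6,-.103),'ov4',('side',))
snap('side','side9');snap('top','top9')
snap('side','con9',(205,265,335,385),5)
```

```text
t 54.02 pos [398.5  17.6 190.8] jaw 1.468 J [ 0.01  0.16  2.14  0.    0.84 -1.45] F [0.1 0.3 0.9] w 65.5
 jaw -1.674 turn [180.0, 0.06, -0.07] tilt ok
 jaw 1.468 turn [-0.0, 0.04, 0.04] tilt ok
 jaw 4.609 turn [180.0, 0.06, -0.07] tilt ok
 world->tool axes: x [ 0.001  0.001 -1.   ] y [-0.995  0.103 -0.001] z [0.103 0.995 0.001]
side wood in tray frame [[-67.4, -28.3], [66.5, 22.0]] 500
```

View pics/ov4_side.png

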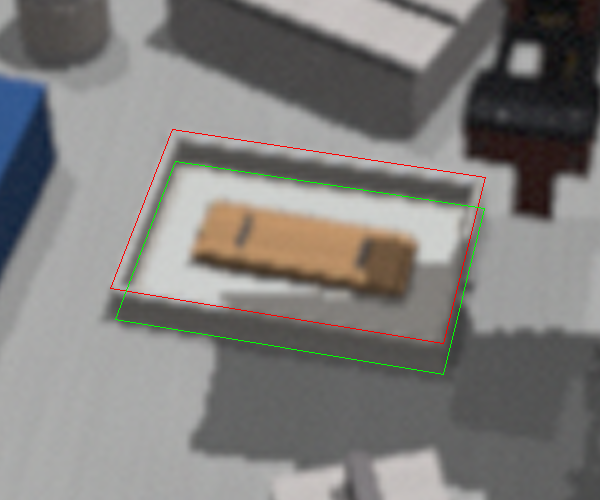

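View pics/side9.png

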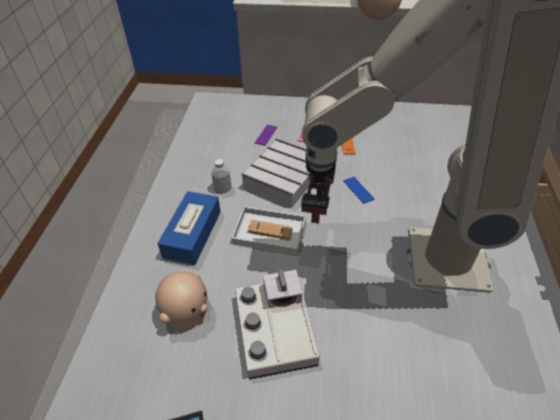

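View pics/top9.png

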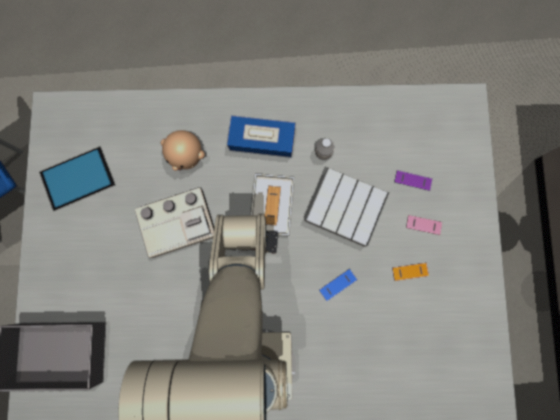

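View pics/con9.png

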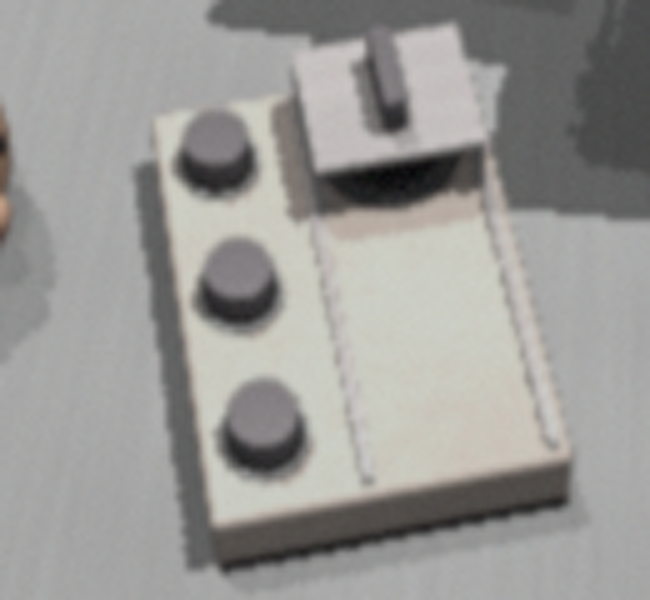

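Run:
```python
from h import *
for n in('side','top'):
    D=snap(n)
    for q in env.spot_point(n,'lock_grip')[:1]: print(n,q['score'],q['xy'],back(D,q['xy'],120)[0])
    print('expected px',proj(D,[477,210.7,120]))
```

```text
side 0.69 [281.1, 280.8] [478.69830909 217.25457345 120.        ]
expected px [[282.03889875 278.77595714]]
top 0.79 [194.0, 223.0] [472.04887409 206.89459362 120.        ]
expected px [[192.88074965 221.53291721]]
```

Run:
```python
from h import *
D=snap('side'); c,s=np.cos(.305),np.sin(.305)
for l in(.12,.115,.11):
  y=-72+(.12-l)*1000
  L=np.array([[10,y+38],[-80,y+38],[10,y-38],[-80,y-38]]); W=np.c_[488.8+c*L[:,0]-s*L[:,1],290+s*L[:,0]+c*L[:,1],np.full(4,99)]
  print(l,((proj(D,W)-[205,265]+.5)*5-.5).round(0).tolist())
```

```text
0.12 [[316.0, 169.0], [487.0, 140.0], [292.0, 50.0], [456.0, 23.0]]
0.115 [[317.0, 177.0], [489.0, 148.0], [293.0, 57.0], [458.0, 30.0]]
0.11 [[319.0, 186.0], [491.0, 156.0], [295.0, 65.0], [460.0, 38.0]]
```

Run:
```python
from workcell import env
print(env.job_done(), env.read_state()['time'])
```

```text
the job is handed in; nothing more can be done
the job is handed in; nothing more can be done
```

The job is done and handed in, about 54 s into the 210 s allowed.

- **Knob:** I turned it about 2.05 rad clockwise to the yellow mark. The gripper set the bar at 2.255 rad, measured clockwise from the world x axis. The mark measured 2.25 rad from the top camera and between 2.23 and 2.29 rad from the side camera, depending on the height assumed for the tab. The pointer afterwards read 2.23 rad (side) and 2.29–2.32 rad (top), so the images leave an uncertainty of a few hundredths of a radian. The hood now covers the knob, so I could not recheck it later.
- **Lock hood:** It slid to its end stop, where the force rose to about 34 N. In the last side picture its corners fall where full travel (0.120 m) predicts, and a hood 5 mm short would not match. The network's fin point was up to 7 mm off the expected spot, one camera to each side; I put that down to its error.
- **Caps:** All three stopped at a top height of 78 mm, which is the home height, with about 34 N on each.
- **Boards:** Three boards were in the rack (120, 140 and 130 mm long; no 110 mm one). I pushed each out over the front edge, picked it up and laid it in the tray. The last side picture shows them stacked flat and centred in the tray, with the rack empty.

The tray was knocked about 2 cm aside before the second board, so I measured it again before placing the rest. I saw no grip slackening. The last pictures show the glove carton, bottle, manikin head and look-alike slabs where they started, and the gripper was clear of everything at hand-in.

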